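# Set up the ice screws for sharpening

### The job

Get the ice screws ready for sharpening: draw the jig's carriage fully back to its loading stop (away from the bridge), then lay every ice screw on the shelf in a groove of its own, flat on the carriage floor with its head in the trough and its teeth towards the file bridge. Then slide the loaded carriage fully home against the stop under the bridge, and last turn the feed knob on the bridge until the black needle stands right on the brass mark. Leave the headlamp, trowel and carabiners where they are.

Things in the scene. Friction and masses are not known exactly. Their poses are not given: they have to be found in the camera images.
- jig: ice-screw sharpening jig bolted to the shelf: grey base plate 240 (x) x 370 (y) x 12 mm with a carriage and, at its +y end, a dark steel bridge (legs at x = +-111 mm, beam 236 x 70 x 20 mm from 57 to 77 mm above the shelf, centred at y = +125 mm) with a file under it. Origin: centre of the underside; +y is the way the carriage goes to the bridge, z up
- carriage (a joint): the aluminium carriage's slide along the jig's y, m: 0 = against the loading stop (far from the bridge), 0.080 = against the working stop (teeth under the file). Friction about 3 N; stays where left
- cradle (a point): middle of the carriage floor, 24 mm above the shelf; axes as the jig's. Plate 200 (x) x 130 (y) mm. Four open grooves along y, 24 mm wide, at x = -69, -23, 23, 69 mm, between ridges 8 mm high from y = -30 to 60 mm; behind them a trough for heads and hangers, closed at y = -60 mm by an 8 mm wall. A screw lies right with its origin at y = 0 to 19 mm (best 9), teeth to +y past the edge
- handle (a point): top middle of the carriage's upright black handle, 14 mm wide (x) x 28 mm (y), standing on a tongue behind the carriage, 65 mm above the shelf; its top 37 mm are free to grip on the two x faces. Axes as the jig's
- knob (a joint): feed knob on the bridge, rad, 0 to 9, grows clockwise from above; friction about 0.04 N m, stays where left. Each rad moves the needle 5 mm to the jig's +x
- knob_top (a point): top middle of the knob, on its upright axis, 111 mm above the shelf. Black wing knob: bar 42 mm long (this frame's x), 12 mm thick (y), 22 mm tall, on a disc of 42 mm diameter; the frame turns with it
- pointer_tip (a point): tip of the black needle on the bridge's white scale plate, coming from the +y side; slides along the jig's x as the knob turns (look only, cannot be pushed)
- mark_tip (a point): tip of the brass mark on the same scale, coming from the -y side; it stays where it was set. Axes as the jig's. The needle is on the mark when the two tips meet, at equal jig x; both are 2.5 mm wide (look only, cannot be pushed)
- screw1: steel ice screw (may be absent): tube 20 mm thick, 145 mm long from head (x = -60) to teeth (x = +85 mm), 140 g, with a hanger plate 6 x 40 x 20 mm across it at x = -52 mm (y = -10 to +30 mm). Lies flat, does not roll. Origin: on the underside under the grip point, near its balance; x along the tube to the teeth, z up
- screw1_mid (a point): point on the tube's axis, 10 mm above screw1's origin
- screw1_tip (a point): middle of the toothed end, on the tube's axis
- screw2: steel ice screw (may be absent): tube 20 mm thick, 145 mm long from head (x = -60) to teeth (x = +85 mm), 140 g, with a hanger plate 6 x 40 x 20 mm across it at x = -52 mm (y = -10 to +30 mm). Lies flat, does not roll. Origin: on the underside under the grip point, near its balance; x along the tube to the teeth, z up
- screw2_mid (a point): point on the tube's axis, 10 mm above screw2's origin
- screw2_tip (a point): middle of the toothed end, on the tube's axis
- screw3: steel ice screw (may be absent): tube 20 mm thick, 145 mm long from head (x = -60) to teeth (x = +85 mm), 140 g, with a hanger plate 6 x 40 x 20 mm across it at x = -52 mm (y = -10 to +30 mm). Lies flat, does not roll. Origin: on the underside under the grip point, near its balance; x along the tube to the teeth, z up
- screw3_mid (a point): point on the tube's axis, 10 mm above screw3's origin
- screw3_tip (a point): middle of the toothed end, on the tube's axis
- screw4: steel ice screw (may be absent): tube 20 mm thick, 145 mm long from head (x = -60) to teeth (x = +85 mm), 140 g, with a hanger plate 6 x 40 x 20 mm across it at x = -52 mm (y = -10 to +30 mm). Lies flat, does not roll. Origin: on the underside under the grip point, near its balance; x along the tube to the teeth, z up
- screw4_mid (a point): point on the tube's axis, 10 mm above screw4's origin
- screw4_tip (a point): middle of the toothed end, on the tube's axis
- headlamp: teal headlamp with its band, about 130 x 100 x 42 mm; bystander. Origin: under the middle of the lamp body
- trowel: orange plastic trowel, 270 x 60 mm; bystander. Origin: on the underside where handle meets blade
- biner_low: lower of two crossed gold carabiners, 100 x 66 x 10 mm; bystander. Origin: middle of the underside
- biner_high: upper carabiner; bystander. Origin: middle of the underside
Mind the look-alikes: they are no part of the job. What is shaped like the screw1 but turquoise is not meant.

How it is judged (in metres and radians):
On the way, in this order (a step that is already met when the one before it is completed fails the run):
1. the carriage is drawn back to its loading stop (value of joint carriage below 0.004 m), for 0.2 s.
2. every ice screw lies in a groove of the carriage, teeth towards the bridge, the carriage still at the loading end (z of screw1_mid in the frame of cradle between 0.006 and 0.0135 m and x of screw1_mid in the frame of cradle between -0.09 and 0.09 m and y of screw1_mid in the frame of cradle between -0.006 and 0.026 m and y of each of screw1_tip, screw2_tip, screw3_tip, screw4_tip in the frame of cradle above 0.074 m and z of screw2_mid in the frame of cradle between 0.006 and 0.0135 m and x of screw2_mid in the frame of cradle between -0.09 and 0.09 m and y of screw2_mid in the frame of cradle between -0.006 and 0.026 m and z of screw3_mid in the frame of cradle between 0.006 and 0.0135 m and x of screw3_mid in the frame of cradle between -0.09 and 0.09 m and y of screw3_mid in the frame of cradle between -0.006 and 0.026 m and z of screw4_mid in the frame of cradle between 0.006 and 0.0135 m and x of screw4_mid in the frame of cradle between -0.09 and 0.09 m and y of screw4_mid in the frame of cradle between -0.006 and 0.026 m and value of joint carriage below 0.015 m), for 0.3 s.
3. the loaded carriage is fully home against the working stop (z of screw1_mid in the frame of cradle between 0.006 and 0.0135 m and x of screw1_mid in the frame of cradle between -0.09 and 0.09 m and y of screw1_mid in the frame of cradle between -0.006 and 0.026 m and y of each of screw1_tip, screw2_tip, screw3_tip, screw4_tip in the frame of cradle above 0.074 m and z of screw2_mid in the frame of cradle between 0.006 and 0.0135 m and x of screw2_mid in the frame of cradle between -0.09 and 0.09 m and y of screw2_mid in the frame of cradle between -0.006 and 0.026 m and z of screw3_mid in the frame of cradle between 0.006 and 0.0135 m and x of screw3_mid in the frame of cradle between -0.09 and 0.09 m and y of screw3_mid in the frame of cradle between -0.006 and 0.026 m and z of screw4_mid in the frame of cradle between 0.006 and 0.0135 m and x of screw4_mid in the frame of cradle between -0.09 and 0.09 m and y of screw4_mid in the frame of cradle between -0.006 and 0.026 m and value of joint carriage above 0.076 m), for 0.3 s.
4. the knob has brought the needle onto the mark (x of pointer_tip in the frame of mark_tip between -0.002 and 0.002 m and value of joint carriage above 0.076 m), for 0.3 s.
At the end, for the whole second after the job is handed in: every present screw on a groove floor (axis 6 to 13.5 mm over it), grip point -6 to +26 mm and teeth over 74 mm from the cradle point along y; carriage within 4 mm of the working stop; needle within 2 mm of the mark, at rest (all of step 4 and z of screw1_mid in the frame of cradle between 0.006 and 0.0135 m and x of screw1_mid in the frame of cradle between -0.09 and 0.09 m and y of screw1_mid in the frame of cradle between -0.006 and 0.026 m and y of each of screw1_tip, screw2_tip, screw3_tip, screw4_tip in the frame of cradle above 0.074 m and z of screw2_mid in the frame of cradle between 0.006 and 0.0135 m and x of screw2_mid in the frame of cradle between -0.09 and 0.09 m and y of screw2_mid in the frame of cradle between -0.006 and 0.026 m and z of screw3_mid in the frame of cradle between 0.006 and 0.0135 m and x of screw3_mid in the frame of cradle between -0.09 and 0.09 m and y of screw3_mid in the frame of cradle between -0.006 and 0.026 m and z of screw4_mid in the frame of cradle between 0.006 and 0.0135 m and x of screw4_mid in the frame of cradle between -0.09 and 0.09 m and y of screw4_mid in the frame of cradle between -0.006 and 0.026 m and velocity of joint knob between -0.05 and 0.05 rad/s); the robot touches nothing.
It fails at once if the headlamp, trowel or a carabiner is moved more than 3 cm (distance of any of headlamp, trowel, biner_low, biner_high from where it was at the start of the episode above 0.03 m).
Of screw1, screw2, screw3, screw4 only 2 to 4 are there at a start; the rules pass over those that are not, and their reading is None.
At some moment in a run one of screw1, screw2, screw3, screw4 may be knocked a few centimetres aside while the robot is not near it.
Once in a run the grip may slacken for a moment while it holds something.
It also fails if it takes over 210 s, if anything falls off the work surface, if the arm or the gripper's body presses on something with over 40 N, if the wrist force passes 120 N, or if a joint passes its speed limit or range.

### The arm

A 6-joint arm with a two-finger parallel gripper is mounted at the origin on the work surface. World frame = base frame: x ahead of the robot, y to its left, z up, the work surface at z = 0. Lengths are in mm, angles in degrees, forces in N, time in s.
With the tool pointing down it reaches from about 350 to 850 mm from the base axis. Payload 8.1 kg.
Tool frame: the origin (TCP) lies midway between the tips of the shut fingers; the grasp point (between the pads) lies 19 mm behind it; x points along the fingers, y is the direction in which the jaws open and shut, and the axes are right-handed (so a half turn about x gives the same grasp; the last joint's range is limited). The gripper opens to 85 mm and grips with 20 to 120 N. Pads are 22 mm wide; open, the fingers measure 114 mm over their backs; the gripper's body (76 mm by 85 mm) begins 54 mm behind the grasp point. The pads swing forward as they close: fully open they stand 13 mm farther back than shut.
Start: joints at [65.695, 7.471, 85.268, -0, 87.261, -4.893], TCP at [199.392, 565.905, 231.292] pointing down, gripper open.
Joint ranges: [-169.43, 169.43], [-51.17, 129.36], [1.28, 143.12], [-76.62, 256.62], [0, 156.53], [-152.29, 152.29]. Speed limits (degrees/s): [136.94, 136.94, 159.86, 180, 180, 180].

### API

Orientations are given as [roll, pitch, yaw] about the fixed x, y, z axes, in that order (R = Rz(yaw) Ry(pitch) Rx(roll)).
In Python, from bench import sense, snapshot, hand_in gives the robot as it stands.
- The arm moves only by the tool drive_tool, never from a script. Its argument "deltas" is a list of rows, each a list of 7 numbers: the closure in counts, from 0 (fully open) to 255 (shut), then the shift along the tool's x, y, z in m, then the turn, a rotation vector about the tool's x, y, z in rad. A call has exactly 10 rows; each row is the pose to reach, as a shift and turn from the pose commanded when the call began, along the tool's axes at that moment; what a row does not reach only later rows make up. A row lasts 1/12 s, in which the tool goes at most 41.7 mm and 7.16 degrees, less where a joint would pass 70% of its speed; a pose out of reach is approached as far as the arm can. A call with a gripper value outside its range is refused whole. The fingers move at their own pace and stop on an object; "squeeze" is the grip in N (left out, the last holds). Time passes only in rows, so rows that repeat a pose let the fingers close, or fill a call up. It gives the time, the measured TCP pose, the force and the opening at its end, in the units of the state.
- sense(): the state, without advancing time (a new reading comes with each control period).
- snapshot(name): name is "side" or "top" or "wrist"; returns a dict with "frame" (420x560x3 uint8, blue, green, red), "fx", "fy", "cx", "cy" (pixels), "rvec" (rotation vector, rad) and "tvec" (3), from world to camera coordinates, as OpenCV has them. Camera axes: x right, y down, z forward; pixel columns grow to the right and rows downward; lengths in mm; the calibration is good to about 2 mm. A picture is of the moment at which its call begins. There is no depth.
- hand_in(): hands the job in, once; it reports no verdict.
The state is a dict: "time": time; "joint_pos": joint angles; "qd": joint speeds; "joint_efforts": joint torques, N m; "tool_pos": TCP position; "tcp_rot": TCP orientation; "ft_force": force on the tool from outside, world axes, zero at the start; "wrist_torque": the same for the moment, N m; "finger_gap": finger opening in mm.
Only numpy, scipy, OpenCV 4.12 (cv2) and the standard library are available. Lean on these libraries where they do the work, as an engineer would, in place of code of your own. Each camera call takes 0.05 s, during which the arm holds its last target.

## Working session

There is one attempt and no reset: what is moved stays moved. The work goes in short steps, Python scripts to look and compute and a tool call to move; the robot and the scene stay as the last step left them, time stands still between calls to the robot, and variables do not carry over. Pictures are saved under pics/ and viewed, and the job is handed in when it is done.

Besides the shell and the picture viewer there is one more tool, called after ">>>" as name([rows], argument=value, ...), one row to a line, values as JSON. drive_tool: Moves the arm, as the interface text tells. Its arguments: {"type":"object","properties":{"deltas":{"type":"array","items":{"type":"array","items":{"type":"number"}}},"squeeze":{"type":"number"}},"required":["deltas"]}

```bash
mkdir -p pics; ls; python3 - <<'E'
from bench import sense, snapshot
import cv2
print(sense())
for n in ["side","top","wrist"]:
    s=snapshot(n); cv2.imwrite(f"pics/{n}0.png",s["frame"]); print(n,s["fx"],s["cx"],s["cy"],s["rvec"],s["tvec"])
E
```

```text
pics
{'time': 0.0, 'joint_pos': array([ 6.56961819e+01,  7.51537021e+00,  8.53313889e+01,  7.21251023e-04,
        8.72613263e+01, -4.89364318e+00]), 'qd': array([-0.00651133, -0.01738294, -0.07102998,  0.09458059, -0.00092595,
       -0.02164048]), 'joint_efforts': array([ 3.76966535e-03, -5.69405401e+01, -5.00561321e+01,  1.18835578e-04,
        1.46433769e-02, -1.99956480e-05]), 'tool_pos': array([199.14450998, 565.38913213, 230.22148371]), 'tcp_rot': array([ -95.27549897,   89.89191215, -114.68570905]), 'ft_force': array([-0.24950483, -0.30759525,  0.1399806 ]), 'wrist_torque': array([0.01936877, 0.02468061, 0.02040147]), 'finger_gap': 85.43826437966256}
side 511.3194968460761 286.11640252048534 209.4495810071473 [ 2.20088795 -0.68210677  0.33549678] [-497.96851056  248.27699906 1066.38481973]
top 474.7775975515501 279.0020885971013 208.3212922951303 [ 2.17256645 -2.03307524  0.22898761] [ -80.90614744  557.71851788 1001.88163256]
wrist 376.76545279328263 279.3756950051769 212.1480375191065 [-2.3584935  -1.66872034 -0.24483546] [-598.06098774  -38.3077877   379.30084235]
```

View pics/side0.png

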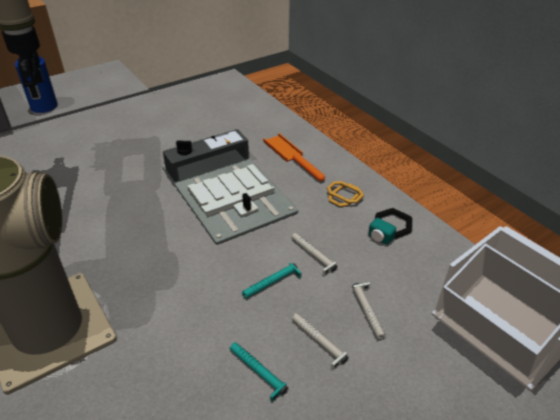

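View pics/top0.png

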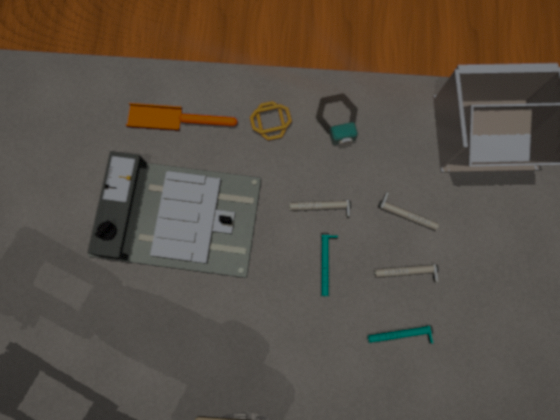

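View pics/wrist0.png

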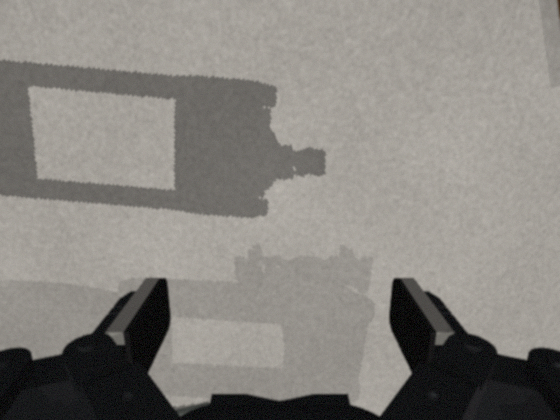

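```bash
cat > h.py <<'E'
import numpy as np, cv2
from scipy.spatial.transform import Rotation as R
from bench import sense, snapshot
def cam(s):
    Rm=cv2.Rodrigues(np.array(s["rvec"],float))[0]; t=np.array(s["tvec"],float).ravel()
    K=np.array([[s["fx"],0,s["cx"]],[0,s["fy"],s["cy"]],[0,0,1.]])
    return K,Rm,t
def ray(s,uv,z):
    K,Rm,t=cam(s); c=-Rm.T@t
    uv=np.atleast_2d(np.array(uv,float))
    d=(Rm.T@np.linalg.inv(K)@np.c_[uv,np.ones(len(uv))].T).T
    return c+d*((z-c[2])/d[:,2])[:,None]
def proj(s,P):
    K,Rm,t=cam(s); q=(K@(Rm@np.atleast_2d(np.array(P,float)).T+t[:,None])).T
    return q[:,:2]/q[:,2:]
def crop(fr,x0,y0,x1,y1,f,name):
    c=fr[y0:y1,x0:x1]; cv2.imwrite("pics/"+name,cv2.resize(c,None,fx=f,fy=f,interpolation=cv2.INTER_CUBIC))
def tool():
    s=sense(); return np.array(s["tool_pos"]),R.from_euler("xyz",s["tcp_rot"],degrees=True)
def jig2w(P,jig):  # jig=(x,y,yawdeg)
    a=np.radians(jig[2]);P=np.atleast_2d(np.array(P,float))
    c,s_=np.cos(a),np.sin(a)
    return np.c_[jig[0]+c*P[:,0]-s_*P[:,1],jig[1]+s_*P[:,0]+c*P[:,1],P[:,2]]
def gdelta(x,y,z,yaw=None):
    """delta (m, rotvec) from the current measured pose to TCP x,y,z (mm), tool down, jaw axis at world angle yaw(deg)"""
    p,r=tool(); d=r.inv().apply(np.array([x,y,z])-p)/1000
    M=r.as_matrix()
    if yaw is None:
        yaw=np.degrees(np.arctan2(M[1,1],M[0,1]))
    best=None
    for k in (0,180):
        a=np.radians(yaw+k); yv=np.array([np.cos(a),np.sin(a),0]); xv=np.array([0,0,-1.]); zv=np.cross(xv,yv)
        rr=(r.inv()*R.from_matrix(np.c_[xv,yv,zv])).as_rotvec()
        if best is None or np.linalg.norm(rr)<np.linalg.norm(best): best=rr
    print("shift",np.round(d,4),"rot",np.round(best,4),"deg",np.round(np.degrees(np.linalg.norm(best)),1))
    return d,best
E
python3 - <<'E'
from h import *
t=snapshot("top"); s=snapshot("side")
crop(t["frame"],80,140,280,290,4,"topjig0.png")
crop(s["frame"],150,120,310,250,5,"sidejig0.png")
crop(t["frame"],280,180,450,350,4,"topscr0.png")
cv2.imwrite("pics/t.png",t["frame"])
print(ray(t,[[140,163],[260,178],[247,275],[220,300],[320,205],[400,120]],12).round(0))
p,r=tool(); print(r.as_matrix().round(3)); print(ray(t,[[230,417]],0), proj(t,[[0,0,0],[850,0,0]]))
w=snapshot("wrist"); K,Rm,tt=cam(w); print("wrist cam in tool", r.inv().apply(-Rm.T@tt-p), "axes in tool", (r.inv().as_matrix()@Rm.T).round(3))
E
```

```text
[[ 662.  296.   12.]
 [ 644.    7.   12.]
 [ 413.   19.   12.]
 [ 353.   75.   12.]
 [ 587. -139.   12.]
 [ 814. -325.   12.]]
[[-0.     0.332  0.943]
 [-0.001  0.943 -0.332]
 [-1.    -0.001 -0.   ]]
[[107.64648353  32.10357053   0.        ]] [[240.66180461 472.61624433]
 [269.00818962 100.3269005 ]]
wrist cam in tool [-142.13243459   -0.64559352  -73.08486302] axes in tool [[ 0.001 -0.291  0.957]
 [ 1.    -0.001 -0.001]
 [ 0.001  0.957  0.291]]
```

View pics/topjig0.png

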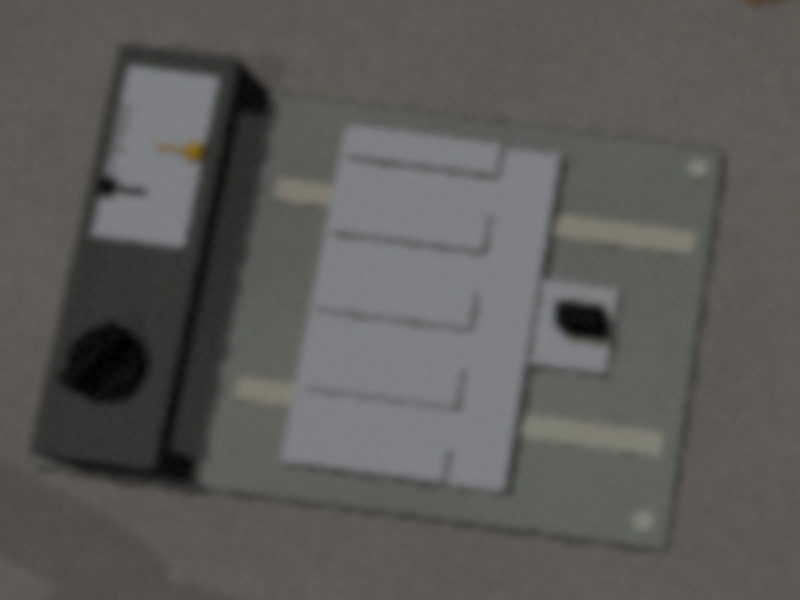

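View pics/sidejig0.png

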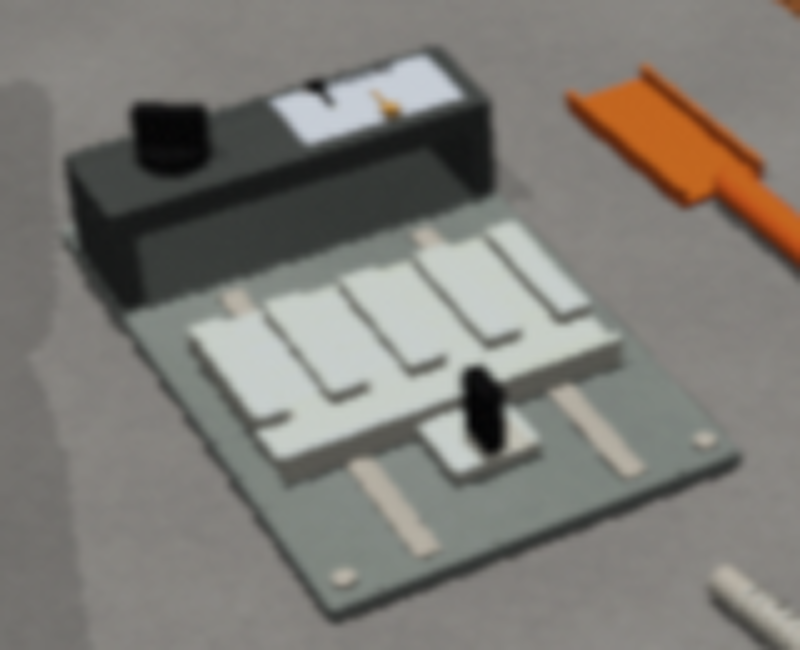

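View pics/topscr0.png

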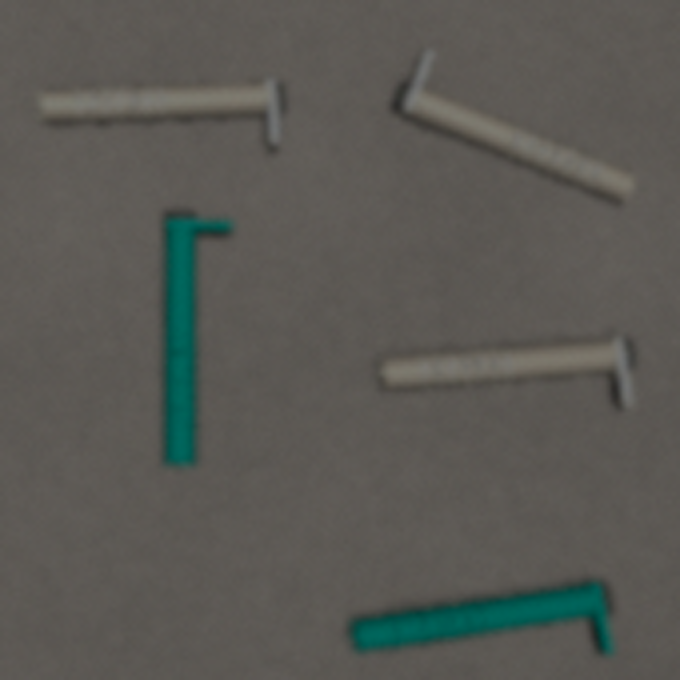

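```bash
python3 - <<'E'
from h import *
from scipy.optimize import least_squares
t=snapshot("top"); s=snapshot("side")
def tc(u,v): return ((u+.5)/4-.5+80,(v+.5)/4-.5+140)
def sc(u,v): return ((u+.5)/5-.5+150,(v+.5)/5-.5+120)
T=[((720,148),(120,-185,12)),((668,548),(-120,-185,12)),((122,45),(118,160,77)),((33,455),(-118,160,77)),((157,470),(-118,90,77)),((240,65),(118,90,77))]
S=[((740,458),(120,-185,12)),((335,615),(-120,-185,12)),((68,160),(-118,160,77)),((115,220),(-118,90,77)),((490,105),(118,90,77)),((435,48),(118,160,77))]
def f(j):
    return np.r_[(proj(t,jig2w([b for a,b in T],j))-[tc(*a) for a,b in T]).ravel(),(proj(s,jig2w([b for a,b in S],j))-[sc(*a) for a,b in S]).ravel()]
r=least_squares(f,[550,180,0]); print(r.x, r.fun.round(1).reshape(-1,2).tolist())
j=r.x
def inv(P):
    a=np.radians(j[2]);d=np.atleast_2d(P)[:,:2]-j[:2];return np.c_[d@[np.cos(a),np.sin(a)],d@[-np.sin(a),np.cos(a)]]
# carriage: ridge tops z=32 ; corners
print("carr corners jig", inv(ray(t,[tc(345,128),tc(283,460),tc(563,152),tc(505,490)],32)).round(1))
print("handle top", inv(ray(t,[tc(583,318)],65)).round(1), ray(t,[tc(583,318)],65).round(1),"side",inv(ray(s,[sc(479,375)],65)).round(1))
print("pointer, mark", inv(ray(t,[tc(147,190),tc(155,148)],78)).round(1),"side",inv(ray(s,[sc(333,103),sc(372,92)],78)).round(1))
print("knob",inv(ray(t,[tc(105,360)],111)).round(1))
def qc(u,v): return ((u+.5)/4-.5+280,(v+.5)/4-.5+180)
for n,h,tp in [("A",(278,98),(40,106)),("B",(408,97),(632,188)),("C",(627,352),(380,372))]:
    P=ray(t,[qc(*h),qc(*tp)],12); d=P[1]-P[0]; L=np.hypot(*d[:2]); print(n,P.round(0)[:,:2].tolist(),L,np.degrees(np.arctan2(d[1],d[0])), "origin",(P[1]-85*d/L).round(0)[:2], "jig",inv((P[1]-85*d/L)).round(0))
E
```

```text
[539.97743587 195.23587387  -3.46760698] [[2.0, -0.5], [0.8, 0.2], [-0.5, -0.7], [-0.5, -0.2], [0.4, 0.2], [0.4, -1.9], [0.8, -0.9], [-1.0, 0.1], [-2.0, -0.4], [-2.0, 0.2], [-0.0, -0.6], [-0.1, -0.4]]
carr corners jig [[  96.6   37.4]
 [ -99.9   37.4]
 [  98.4  -91.4]
 [-100.8  -89.2]]
handle top [[  -3.9 -122.3]] [[528.6  73.4  65. ]] side [[   1.4 -115.5]]
pointer, mark [[ 34.7 127.2]
 [ 59.1 127.6]] side [[ 38.4 132.5]
 [ 63.  131.8]]
knob [[-66.7 118. ]]
A [[594.0, -207.0], [580.0, -68.0]] 140.16522805018943 95.802357912355 origin [ 588. -152.] jig [[  69. -344.]]
B [[600.0, -284.0], [554.0, -415.0]] 139.12304824349127 -109.20869351445106 origin [ 582. -335.] jig [[  74. -526.]]
C [[458.0, -412.0], [438.0, -271.0]] 142.30133281617177 98.377051306054 origin [ 450. -355.] jig [[ -57. -554.]]
```

```bash
cat >> h.py <<'E'
JIG=np.array([539.98,195.24,-3.47])
def jp(x,y): return jig2w([[x,y,0]],JIG)[0,:2]
E
python3 - <<'E'
from h import *
x,y=jp(0,-119); print(x,y); gdelta(x,y,190,-3.47)
E
```

```text
532.7774168251921 76.4581714418827
shift [ 0.0412 -0.3507  0.4771] rot [1.2926e+00 2.0000e-04 3.0000e-04] deg 74.1
```

>>> drive_tool([
  [0, 0.041, -0.351, 0.477, 1.293, 0, 0],
  [0, 0.041, -0.351, 0.477, 1.293, 0, 0],
  [0, 0.041, -0.351, 0.477, 1.293, 0, 0],
  [0, 0.041, -0.351, 0.477, 1.293, 0, 0],
  [0, 0.041, -0.351, 0.477, 1.293, 0, 0],
  [0, 0.041, -0.351, 0.477, 1.293, 0, 0],
  [0, 0.041, -0.351, 0.477, 1.293, 0, 0],
  [0, 0.041, -0.351, 0.477, 1.293, 0, 0],
  [0, 0.041, -0.351, 0.477, 1.293, 0, 0],
  [0, 0.041, -0.351, 0.477, 1.293, 0, 0],
])

```text
time: 1.23
tool_pos: [434.1, 220.5, 202.8]
tcp_rot: [115.1, 89.9, 23.7]
ft_force: [1.2, 0.3, 0.5]
finger_gap: 85.1
```

```bash
python3 - <<'E'
from h import *
x,y=jp(0,-119); gdelta(x,y,190,-3.47); print(sense()["joint_pos"].round(1),tool()[0])
E
```

```text
shift [0.0128 0.1021 0.1416] rot [ 0.0365 -0.0004 -0.0009] deg 2.1
[ 20.9  -9.5 105.    0.   84.4  22.3] [434.09682632 220.46015149 202.75655681]
```

>>> drive_tool([
  [0, 0.012, 0.1, 0.135, 0.03, 0, 0],
  [0, 0.012, 0.1, 0.135, 0.03, 0, 0],
  [0, 0.012, 0.1, 0.135, 0.03, 0, 0],
  [0, 0.012, 0.1, 0.135, 0.03, 0, 0],
  [0, 0.012, 0.1, 0.135, 0.03, 0, 0],
  [0, 0.012, 0.1, 0.135, 0.03, 0, 0],
  [0, 0.012, 0.1, 0.135, 0.03, 0, 0],
  [0, 0.012, 0.1, 0.135, 0.03, 0, 0],
  [0, 0.012, 0.1, 0.135, 0.03, 0, 0],
  [0, 0.012, 0.1, 0.135, 0.03, 0, 0],
])

```text
time: 2.07
tool_pos: [530.4, 86.7, 190.8]
tcp_rot: [116.8, 90.0, 24.1]
ft_force: [-0.8, 0.1, -0.3]
finger_gap: 85.4
```

```bash
python3 - <<'E'
from h import *
x,y=jp(0,-119); gdelta(x,y,190,-3.47); print(tool()[0])
w=snapshot("wrist"); cv2.imwrite("pics/w1.png",w["frame"])
print("proj handle",proj(w,[[x,y,65]]), "carriage corners etc", proj(w,jig2w([[100,-91,32],[-100,-91,32],[120,-185,12],[-120,-185,12]],JIG)).round(0).tolist())
E
```

```text
shift [0.0008 0.0028 0.0101] rot [ 0.0145 -0.0002 -0.0004] deg 0.8
[530.44044907  86.70818944 190.77148666]
proj handle [[282.13486707 214.24508579]] carriage corners etc [[406.0, 171.0], [158.0, 167.0], [409.0, 267.0], [152.0, 263.0]]
```

View pics/w1.png

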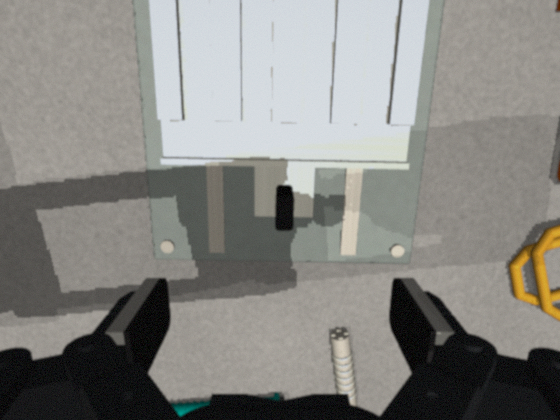

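```bash
python3 - <<'E'
from h import *
w=snapshot("wrist"); crop(w["frame"],130,100,440,290,2.5,"w1c.png"); s=sense(); print(s["tool_pos"])
np.save("w1cam.npy",np.r_[w["rvec"],w["tvec"],w["fx"],w["fy"],w["cx"],w["cy"]])
E
```

```text
[530.56795657  86.40209739 190.7631244 ]
```

View pics/w1c.png

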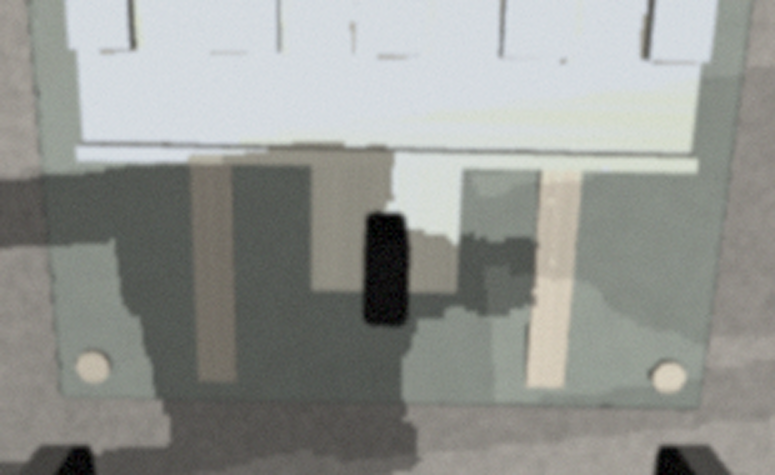

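```bash
sed -i 's/^JIG=.*/JIG=np.array([541.0,197.2,-3.47])/' h.py; python3 - <<'E'
from h import *
x,y=jp(0,-118.5); print(x,y); gdelta(x,y,38,-3.47)
E
```

```text
533.8276797797081 78.91725475515207
shift [0.1528 0.0035 0.0073] rot [ 0.0141 -0.0001 -0.0004] deg 0.8
```

>>> drive_tool([
  [0, 0.03, 0.003, 0.007, 0.014, 0, 0],
  [0, 0.06, 0.003, 0.007, 0.014, 0, 0],
  [0, 0.09, 0.003, 0.007, 0.014, 0, 0],
  [0, 0.12, 0.003, 0.007, 0.014, 0, 0],
  [0, 0.14, 0.003, 0.007, 0.014, 0, 0],
  [0, 0.152, 0.003, 0.007, 0.014, 0, 0],
  [120, 0.152, 0.003, 0.007, 0.014, 0, 0],
  [255, 0.152, 0.003, 0.007, 0.014, 0, 0],
  [255, 0.152, 0.003, 0.007, 0.014, 0, 0],
  [255, 0.152, 0.003, 0.007, 0.014, 0, 0],
], squeeze=25)

```text
time: 3.0
tool_pos: [535.2, 78.5, 40.7]
tcp_rot: [96.4, 89.8, 2.9]
ft_force: [0.3, 0.3, 0.1]
finger_gap: 38.8
```

```bash
python3 - <<'E'
from h import *
s=sense(); print(s["tool_pos"],s["finger_gap"],s["ft_force"])
w=snapshot("wrist"); cv2.imwrite("pics/w2.png",w["frame"])
E
```

```text
[535.19347192  78.54906525  40.65819093] 38.80311505213729 [0.33340004 0.3076793  0.11093646]
```

View pics/w2.png

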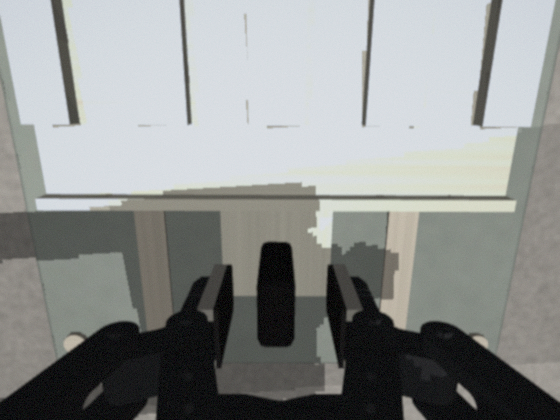

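>>> drive_tool([
  [255, 0, 0, 0, 0, 0, 0],
  [255, 0, 0, 0, 0, 0, 0],
  [255, 0, 0, 0, 0, 0, 0],
  [255, 0, 0, 0, 0, 0, 0],
  [255, 0, 0, 0, 0, 0, 0],
  [255, 0, 0, 0.003, 0, 0, 0],
  [255, 0, 0, 0.006, 0, 0, 0],
  [255, 0, 0, 0.009, 0, 0, 0],
  [255, 0, 0, 0.012, 0, 0, 0],
  [255, 0, 0, 0.015, 0, 0, 0],
], squeeze=25)

```text
time: 3.88
tool_pos: [532.8, 64.0, 40.0]
tcp_rot: [157.8, 89.9, 64.2]
ft_force: [-4.9, 3.9, 8.5]
finger_gap: 13.5
```

>>> drive_tool([
  [255, 0, 0, 0.002, 0, 0, 0],
  [255, 0, 0, 0.004, 0, 0, 0],
  [255, 0, 0, 0.006, 0, 0, 0],
  [255, 0, 0, 0.008, 0, 0, 0],
  [255, 0, 0, 0.01, 0, 0, 0],
  [255, 0, 0, 0.01, 0, 0, 0],
  [255, 0, 0, 0.01, 0, 0, 0],
  [255, 0, 0, 0.01, 0, 0, 0],
  [255, 0, 0, 0.01, 0, 0, 0],
  [255, 0, 0, 0.01, 0, 0, 0],
])

```text
time: 4.72
tool_pos: [532.1, 53.7, 40.0]
tcp_rot: [145.6, 90.0, 52.0]
ft_force: [-5.7, 1.7, 9.6]
finger_gap: 13.8
```

>>> drive_tool([
  [255, 0, 0, 0.002, 0, 0, 0],
  [255, 0, 0, 0.004, 0, 0, 0],
  [255, 0, 0, 0.006, 0, 0, 0],
  [255, 0, 0, 0.008, 0, 0, 0],
  [255, 0, 0, 0.01, 0, 0, 0],
  [255, 0, 0, 0.011, 0, 0, 0],
  [255, 0, 0, 0.012, 0, 0, 0],
  [255, 0, 0, 0.012, 0, 0, 0],
  [255, 0, 0, 0.012, 0, 0, 0],
  [255, 0, 0, 0.012, 0, 0, 0],
])

```text
time: 5.55
tool_pos: [531.3, 41.8, 40.0]
tcp_rot: [162.9, 90.0, 69.4]
ft_force: [-6.3, 2.3, 9.2]
finger_gap: 13.7
```

```bash
python3 - <<'E'
from h import *
s=sense(); print(s["tool_pos"],s["finger_gap"],s["ft_force"])
w=snapshot("wrist"); cv2.imwrite("pics/w3.png",w["frame"])
E
```

```text
[531.32945217  41.82054853  39.96573853] 13.67470532076535 [-6.31219872  2.30249664  9.20865158]
```

View pics/w3.png

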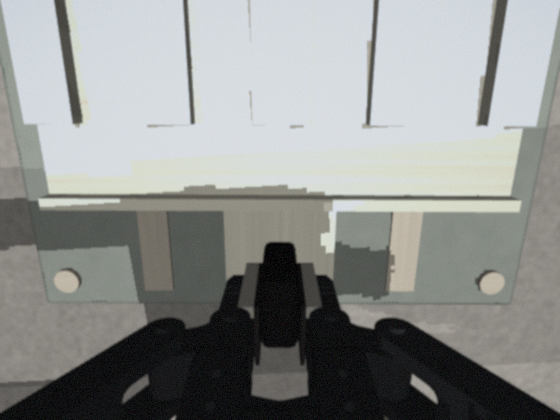

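>>> drive_tool([
  [255, 0, 0, 0.001, 0, 0, 0],
  [255, 0, 0, 0.002, 0, 0, 0],
  [255, 0, 0, 0.003, 0, 0, 0],
  [255, 0, 0, 0.004, 0, 0, 0],
  [255, 0, 0, 0.005, 0, 0, 0],
  [255, 0, 0, 0.006, 0, 0, 0],
  [255, 0, 0, 0.007, 0, 0, 0],
  [255, 0, 0, 0.008, 0, 0, 0],
  [255, 0, 0, 0.008, 0, 0, 0],
  [255, 0, 0, 0.008, 0, 0, 0],
])

```text
time: 6.43
tool_pos: [530.9, 34.9, 40.0]
tcp_rot: [173.9, 89.9, 80.4]
ft_force: [-6.1, 8.2, 10.0]
finger_gap: 13.4
```

>>> drive_tool([
  [255, 0, 0, 0.001, 0, 0, 0],
  [255, 0, 0, 0.001, 0, 0, 0],
  [255, 0, 0, 0.002, 0, 0, 0],
  [255, 0, 0, 0.002, 0, 0, 0],
  [255, 0, 0, 0.003, 0, 0, 0],
  [255, 0, 0, 0.003, 0, 0, 0],
  [255, 0, 0, 0.003, 0, 0, 0],
  [255, 0, 0, 0.003, 0, 0, 0],
  [255, 0, 0, 0.003, 0, 0, 0],
  [255, 0, 0, 0.003, 0, 0, 0],
])

```text
time: 7.27
tool_pos: [530.9, 34.8, 39.9]
tcp_rot: [175.0, 89.6, 81.4]
ft_force: [-3.6, 21.3, 8.2]
finger_gap: 13.7
```

>>> drive_tool([
  [255, 0, 0, -0.004, 0, 0, 0],
  [0, 0, 0, -0.004, 0, 0, 0],
  [0, 0, 0, -0.004, 0, 0, 0],
  [0, 0, 0, -0.004, 0, 0, 0],
  [0, 0, 0, -0.004, 0, 0, 0],
  [0, -0.03, 0, -0.004, 0, 0, 0],
  [0, -0.06, 0, -0.004, 0, 0, 0],
  [0, -0.1, 0, -0.004, 0, 0, 0],
  [0, -0.14, 0, -0.004, 0, 0, 0],
  [0, -0.16, 0, -0.004, 0, 0, 0],
])

```text
time: 8.1
tool_pos: [532.7, 34.1, 204.2]
tcp_rot: [91.4, 89.6, -2.2]
ft_force: [1.4, -0.2, 1.8]
finger_gap: 85.7
```

```bash
python3 - <<'E'
from h import *
s=sense(); print(s["tool_pos"],s["finger_gap"],s["ft_force"])
w=snapshot("wrist"); crop(w["frame"],0,0,560,420,1.4,"w4.png")
t=snapshot("top"); cv2.imwrite("pics/t4.png",t["frame"]); crop(t["frame"],80,140,450,360,2.1,"t4c.png")
print(proj(w,jig2w([[120,-185,12],[-120,-185,12]],JIG)).round(0).tolist())
E
```

```text
[532.74335272  34.08091989 204.17248482] 85.66516992581754 [ 1.4272705  -0.16993298  1.78240929]
[[406.0, 204.0], [145.0, 205.0]]
```

View pics/w4.png

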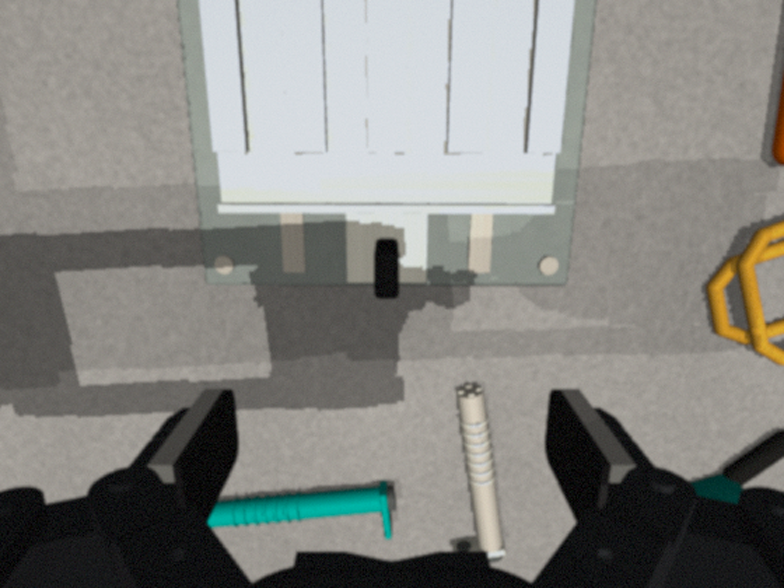

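View pics/t4c.png

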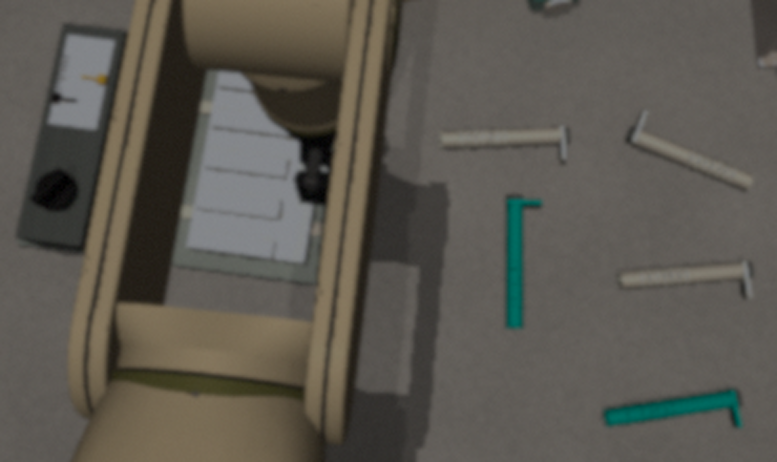

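```bash
cat >> h.py <<'E'
def w2jig(P):
    a=np.radians(JIG[2]);d=np.atleast_2d(P)[:,:2]-JIG[:2];return np.c_[d@[np.cos(a),np.sin(a)],d@[-np.sin(a),np.cos(a)]]
E
python3 - <<'E'
from h import *
w=snapshot("wrist")
f=lambda *a:[((u+.5)/1.4-.5,(v+.5)/1.4-.5) for u,v in a]
print("rear wall bottom edge z32/24?",w2jig(ray(w,f((218,213),(554,213)),32)).round(1).tolist(), w2jig(ray(w,f((218,205),(554,205)),32)).round(1).tolist())
print("ridge end", w2jig(ray(w,f((300,153),(480,153)),32)).round(1).tolist(),w2jig(ray(w,f((300,153),(480,153)),24)).round(1).tolist())
print("tongue..handle top", w2jig(ray(w,f((386,280)),65)).round(1))
print("A teeth", ray(w,f((470,392)),10).round(0))
crop(w["frame"],120,90,430,230,2.5,"w4c.png")
x,y=588,-152
gdelta(x,y,150,5.8)
E
```

```text
rear wall bottom edge z32/24? [[-97.5, -133.2], [102.2, -134.0]] [[-97.1, -128.5], [101.8, -129.3]]
ridge end [[-47.2, -99.1], [56.4, -99.4]] [[-48.4, -99.3], [57.8, -99.6]]
tongue..handle top [[   1.9 -166. ]]
A teeth [[586. -69.  10.]]
shift [0.0516 0.0667 0.1823] rot [-0.1636  0.0003 -0.0053] deg 9.4
```

View pics/w4c.png

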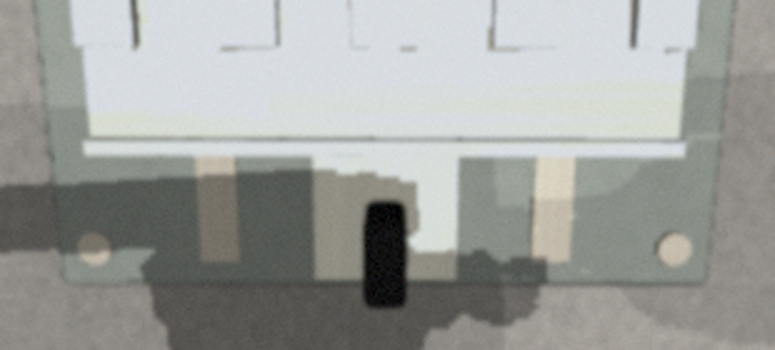

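>>> drive_tool([
  [0, 0.051, 0.067, 0.182, -0.163, 0, 0],
  [0, 0.051, 0.067, 0.182, -0.163, 0, 0],
  [0, 0.051, 0.067, 0.182, -0.163, 0, 0],
  [0, 0.051, 0.067, 0.182, -0.163, 0, 0],
  [0, 0.051, 0.067, 0.182, -0.163, 0, 0],
  [0, 0.051, 0.067, 0.182, -0.163, 0, 0],
  [0, 0.051, 0.067, 0.182, -0.163, 0, 0],
  [0, 0.051, 0.067, 0.182, -0.163, 0, 0],
  [0, 0.051, 0.067, 0.182, -0.163, 0, 0],
  [0, 0.051, 0.067, 0.182, -0.163, 0, 0],
])

```text
time: 9.08
tool_pos: [586.3, -150.1, 147.6]
tcp_rot: [128.6, 90.0, 44.5]
ft_force: [-0.9, 0.1, -0.3]
finger_gap: 85.2
```

```bash
sed -i 's/^JIG=.*/JIG=np.array([542.2,197.2,-3.47])/' h.py; python3 - <<'E'
from h import *
s=sense(); print(s["tool_pos"],s["joint_pos"].round(1))
w=snapshot("wrist"); crop(w["frame"],0,0,560,420,1.4,"w5.png")
E
```

```text
[ 586.32788901 -150.07192031  147.63778953] [-19.2  11.3  89.9   0.   78.8 -25.1]
```

View pics/w5.png

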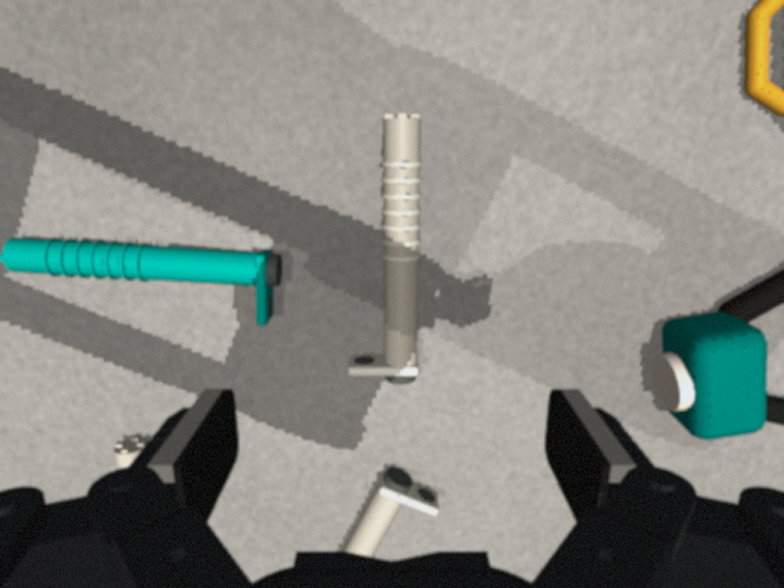

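```bash
cat >> h.py <<'E'
def axis_from(s,teeth,head,f=1.4,z=10):
    g=lambda a:((a[0]+.5)/f-.5,(a[1]+.5)/f-.5)
    P=ray(s,[g(teeth),g(head)],z);d=P[0]-P[1];L=np.hypot(d[0],d[1]);u=d/L
    o=P[0]-85*u
    print("teeth",P[0].round(1)[:2],"head",P[1].round(1)[:2],"L",L.round(1),"ang",np.degrees(np.arctan2(d[1],d[0])).round(2),"origin",o[:2].round(1), "o from head", (P[1]+60*u)[:2].round(1))
    return o,np.degrees(np.arctan2(d[1],d[0]))
E
python3 - <<'E'
from h import *
w=snapshot("wrist")
o,a=axis_from(w,(402,117),(400,376))
o2,a=axis_from(w,(402,117),(401,352),z=15)
gdelta(o[0],o[1],4,a-90)
E
```

```text
teeth [584.  -67.6] head [ 598.2 -209.5] L 142.6 ang 95.7 origin [ 592.5 -152.1] o from head [ 592.2 -149.8]
teeth [583.9 -67.7] head [ 596.8 -192.4] L 125.3 ang 95.91 origin [ 592.7 -152.3] o from head [ 590.7 -132.7]
shift [0.144  0.0056 0.0025] rot [-0.0006  0.0003 -0.0007] deg 0.1
```

>>> drive_tool([
  [0, 0.03, 0.0055, 0.002, 0, 0, 0],
  [0, 0.06, 0.0055, 0.002, 0, 0, 0],
  [0, 0.09, 0.0055, 0.002, 0, 0, 0],
  [0, 0.12, 0.0055, 0.002, 0, 0, 0],
  [0, 0.135, 0.0055, 0.002, 0, 0, 0],
  [0, 0.144, 0.0055, 0.002, 0, 0, 0],
  [100, 0.144, 0.0055, 0.002, 0, 0, 0],
  [100, 0.144, 0.0055, 0.002, 0, 0, 0],
  [100, 0.144, 0.0055, 0.002, 0, 0, 0],
  [100, 0.144, 0.0055, 0.002, 0, 0, 0],
])

```text
time: 10.02
tool_pos: [593.7, -153.3, 5.8]
tcp_rot: [63.9, 89.8, -20.3]
ft_force: [-0.0, -0.6, -0.1]
finger_gap: 52.2
```

```bash
python3 - <<'E'
from h import *
s=sense(); print(s["tool_pos"],s["joint_pos"].round(1),s["finger_gap"],s["ft_force"])
w=snapshot("wrist"); crop(w["frame"],0,0,560,420,1.4,"w6.png")
gdelta(592.5,-152,4,5.75)
E
```

```text
[ 593.68569507 -153.27976409    5.77145189] [-19.3  21.5  93.7  -0.   64.6 -25.1] 52.15462504383259 [-0.00795748 -0.62956135 -0.11857184]
shift [ 0.0015 -0.0009 -0.0013] rot [ 0.0007  0.0014 -0.003 ] deg 0.2
```

View pics/w6.png

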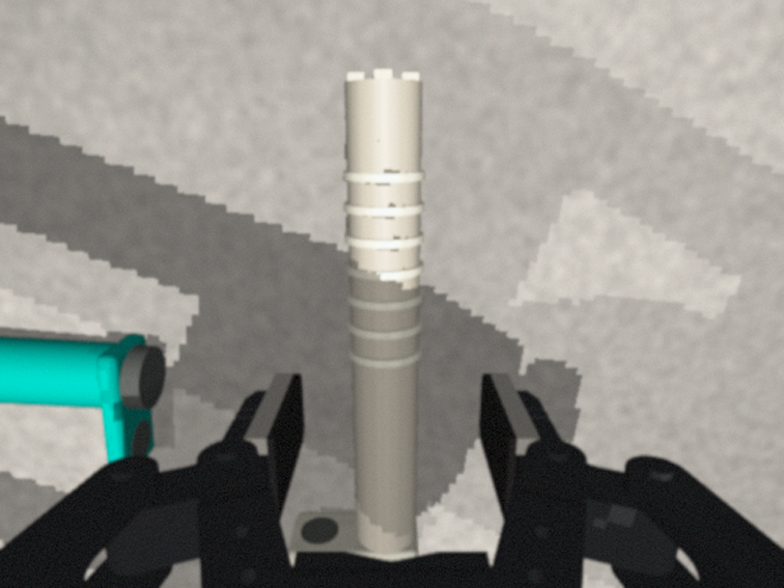

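>>> drive_tool([
  [255, 0.001, -0.0015, -0.001, 0, 0, 0],
  [255, 0.001, -0.0015, -0.001, 0, 0, 0],
  [255, 0.001, -0.0015, -0.001, 0, 0, 0],
  [255, 0.001, -0.0015, -0.001, 0, 0, 0],
  [255, 0.001, -0.0015, -0.001, 0, 0, 0],
  [255, 0.001, -0.0015, -0.001, 0, 0, 0],
  [255, -0.02, -0.0015, -0.001, 0, 0, 0],
  [255, -0.04, -0.0015, -0.001, 0, 0, 0],
  [255, -0.06, -0.0015, -0.001, 0, 0, 0],
  [255, -0.08, -0.0015, -0.001, 0, 0, 0],
], squeeze=70)

```text
time: 10.9
tool_pos: [589.8, -151.8, 83.6]
tcp_rot: [-112.9, 89.9, 162.9]
ft_force: [-0.1, -0.1, -1.3]
finger_gap: 18.3
```

```bash
python3 - <<'E'
from h import *
s=sense(); print(s["tool_pos"],s["finger_gap"],s["ft_force"])
w=snapshot("wrist"); crop(w["frame"],0,0,560,420,1.4,"w7.png")
x,y=jp(69,-60); print(x,y); gdelta(x,y,90,-3.47)
E
```

```text
[ 589.82327191 -151.79334653   83.64957524] 18.337381448162684 [-0.12970487 -0.08666729 -1.28414328]
607.4419426892573 133.13371468446397
shift [-0.0017  0.0437 -0.2829] rot [ 0.1616  0.0018 -0.0047] deg 9.3
```

View pics/w7.png

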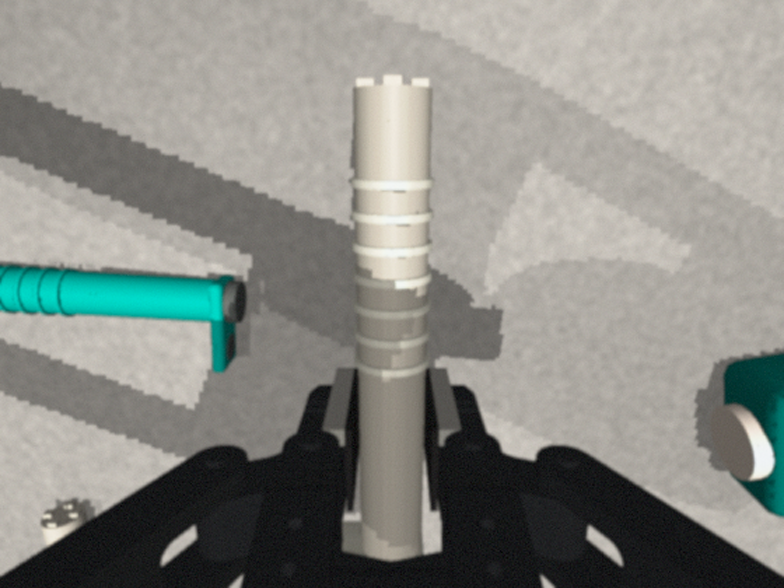

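```bash
python3 - <<'E'
from h import *
w=snapshot("wrist"); p,r=tool()
o,a=axis_from(w,(392,80),(391,345),z=p[2]+5)
print(p, r.inv().apply(o-p), np.degrees(np.arctan2(*r.as_matrix()[:2,1][::-1])))
E
```

```text
teeth [584.7 -66.7] head [ 591.4 -135.8] L 69.5 ang 95.53 origin [ 592.9 -151.3] o from head [585.7 -76.1]
[ 592.90794983 -152.84057465   87.3988269 ] [-5.00299347  0.20954023 -1.51144629] 5.787738598477067
```

>>> drive_tool([
  [255, -0.002, 0.044, -0.282, 0.162, 0, 0],
  [255, -0.002, 0.044, -0.282, 0.162, 0, 0],
  [255, -0.002, 0.044, -0.282, 0.162, 0, 0],
  [255, -0.002, 0.044, -0.282, 0.162, 0, 0],
  [255, -0.002, 0.044, -0.282, 0.162, 0, 0],
  [255, -0.002, 0.044, -0.282, 0.162, 0, 0],
  [255, -0.002, 0.044, -0.282, 0.162, 0, 0],
  [255, -0.002, 0.044, -0.282, 0.162, 0, 0],
  [255, -0.002, 0.044, -0.282, 0.162, 0, 0],
  [255, -0.002, 0.044, -0.282, 0.162, 0, 0],
])

```text
time: 11.83
tool_pos: [604.9, 132.8, 84.0]
tcp_rot: [-64.9, 89.9, -158.4]
ft_force: [-0.2, -0.4, -1.6]
finger_gap: 18.5
```

```bash
python3 - <<'E'
from h import *
s=sense(); print(s["tool_pos"],s["finger_gap"],s["ft_force"])
w=snapshot("wrist"); crop(w["frame"],0,0,560,420,1.4,"w8.png")
x,y=jp(69,-60); print(x,y); gdelta(x,y,70,-3.47)
E
```

```text
[604.89667327 132.79539488  83.9659198 ] 18.531070052912302 [-0.1599242  -0.36957406 -1.58229405]
607.4419426892573 133.13371468446397
shift [ 0.0142  0.0023 -0.0012] rot [-0.0008  0.0008  0.0017] deg 0.1
```

View pics/w8.png

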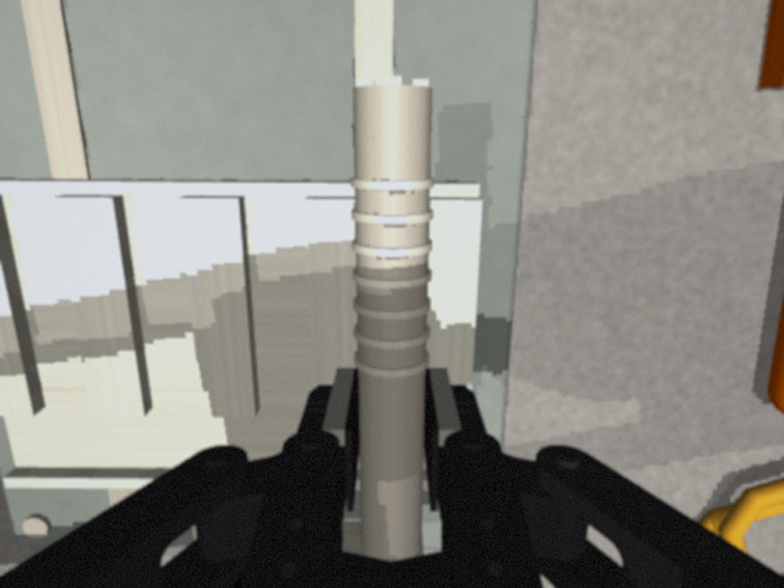

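```bash
python3 - <<'E'
from h import *
w=snapshot("wrist"); p,r=tool(); print(p)
crop(w["frame"],0,100,380,300,2.1,"w8c.png")
f=lambda a:[((a[0]+.5)/1.4-.5,(a[1]+.5)/1.4-.5)]
for n,px,z in [("ridge3 L (35,-9)",(308,197),32),("ridge2 L(-11)",(184,197),32),("ridge2 R(11)",(245,197),32),("ridge1 R(-35)",(116,197),32),("outer R(100)",(481,200),32),("plate front (65)",(250,182),24)]:
    print(n,w2jig(ray(w,f(px),z)).round(1))
o,a=axis_from(w,(392,80),(391,345),z=p[2]+5); print("screw",w2jig(o[None]), a)
E
```

```text
[605.34693826 131.65575335  84.55268146]
ridge3 L (35,-9) [[37.2 -9.1]]
ridge2 L(-11) [[-8. -9.]]
ridge2 R(11) [[14.2 -9. ]]
ridge1 R(-35) [[-32.8  -9. ]]
outer R(100) [[100.2 -10.2]]
plate front (65) [[14.4 -4.3]]
teeth [611.5 218.1] head [607.  149.6] L 68.7 ang 86.22 origin [605.9 133.3] o from head [611.  209.5]
screw [[ 67.48843087 -59.91255362]] 86.22196587621556
```

View pics/w8c.png

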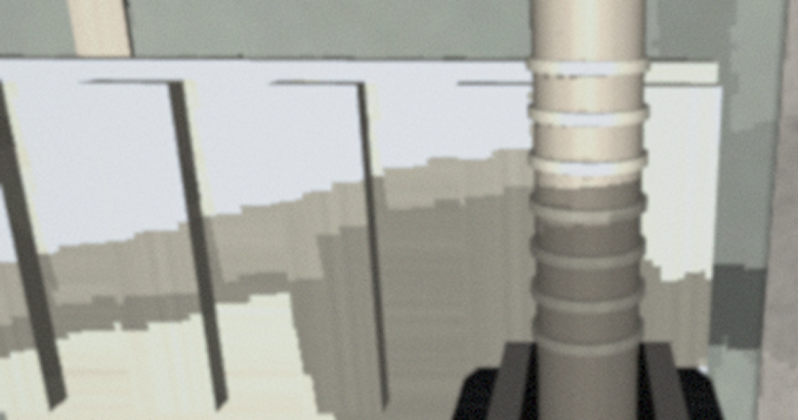

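>>> drive_tool([
  [255, 0.01, 0.0015, 0, 0, 0, 0],
  [255, 0.02, 0.0015, 0, 0, 0, 0],
  [255, 0.025, 0.0015, 0, 0, 0, 0],
  [255, 0.03, 0.0015, 0, 0, 0, 0],
  [255, 0.035, 0.0015, 0, 0, 0, 0],
  [255, 0.04, 0.0015, 0, 0, 0, 0],
  [255, 0.04, 0.0015, 0, 0, 0, 0],
  [255, 0.04, 0.0015, 0, 0, 0, 0],
  [255, 0.04, 0.0015, 0, 0, 0, 0],
  [255, 0.04, 0.0015, 0, 0, 0, 0],
])

```text
time: 12.77
tool_pos: [607.7, 133.1, 46.1]
tcp_rot: [100.6, 89.9, 7.1]
ft_force: [0.6, -0.0, -0.9]
finger_gap: 18.2
```

```bash
python3 - <<'E'
from h import *
s=sense(); print(s["tool_pos"],s["finger_gap"],s["ft_force"])
w=snapshot("wrist"); crop(w["frame"],0,0,560,420,1.4,"w9.png")
p,r=tool();print(p)
o,a=axis_from(w,(392,80),(391,345),z=p[2]+5); print("screw",w2jig(o[None]), a)
E
```

```text
[607.67895029 133.08444746  46.07522176] 18.164207972291255 [ 0.56597126 -0.00897859 -0.91211049]
[607.70102389 133.09057649  46.10379044]
teeth [614.1 219.2] head [609.6 150.5] L 68.8 ang 86.25 origin [608.5 134.4] o from head [613.5 210.4]
screw [[ 69.99463995 -58.67882138]] 86.25169836709536
```

View pics/w9.png

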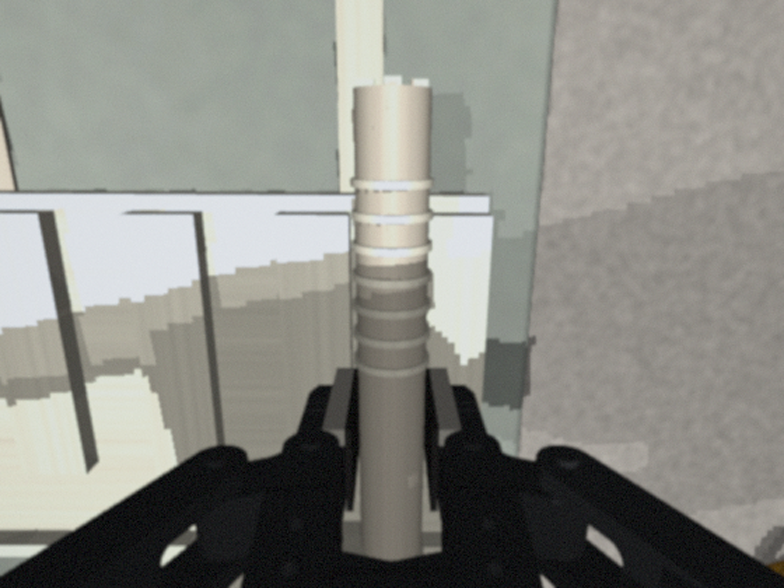

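>>> drive_tool([
  [255, 0.003, 0, 0, 0, 0, 0],
  [255, 0.006, 0, 0, 0, 0, 0],
  [255, 0.009, 0, 0, 0, 0, 0],
  [255, 0.012, 0, 0, 0, 0, 0],
  [255, 0.014, 0, 0, 0, 0, 0],
  [255, 0.0155, 0, 0, 0, 0, 0],
  [255, 0.0155, 0, 0, 0, 0, 0],
  [255, 0.0155, 0, 0, 0, 0, 0],
  [255, 0.0155, 0, 0, 0, 0, 0],
  [255, 0.0155, 0, 0, 0, 0, 0],
])

```text
time: 13.65
tool_pos: [607.3, 133.0, 32.3]
tcp_rot: [-67.6, 90.0, -161.0]
ft_force: [-12.0, -1.0, 20.6]
finger_gap: 17.9
```

```bash
python3 - <<'E'
from h import *
s=sense(); print(s["tool_pos"],s["finger_gap"],s["ft_force"],s["wrist_torque"])
w=snapshot("wrist"); crop(w["frame"],150,40,400,330,2,"w10.png")
E
```

```text
[607.28516094 133.03331197  32.30562056] 17.93191572335625 [-11.95432175  -0.96114914  20.57903014] [-0.25616737  2.06242948 -0.02672758]
```

View pics/w10.png

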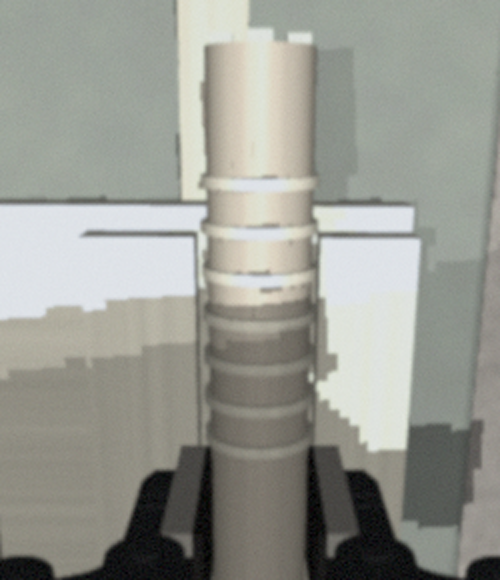

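>>> drive_tool([
  [255, -0.001, 0, 0, 0, 0, 0],
  [255, -0.001, 0, 0, 0, 0, 0],
  [150, -0.001, 0, 0, 0, 0, 0],
  [150, -0.001, 0, 0, 0, 0, 0],
  [150, -0.001, 0, 0, 0, 0, 0],
  [150, -0.001, 0, 0, 0, 0, 0],
  [150, -0.001, 0, 0, 0, 0, 0],
  [150, -0.02, 0, 0, 0, 0, 0],
  [150, -0.04, 0, 0, 0, 0, 0],
  [150, -0.06, 0, 0, 0, 0, 0],
])

```text
time: 14.53
tool_pos: [606.4, 132.8, 89.5]
tcp_rot: [-78.7, 89.9, -172.2]
ft_force: [0.3, 0.4, 0.5]
finger_gap: 35.1
```

```bash
python3 - <<'E'
from h import *
s=sense(); print(s["tool_pos"],s["finger_gap"],s["ft_force"],s["wrist_torque"])
w=snapshot("wrist"); crop(w["frame"],0,0,560,420,1.4,"w11.png")
E
```

```text
[606.35537201 132.81511786  89.50988576] 35.117977155624835 [0.27934219 0.39316317 0.49681589] [ 0.00580079 -0.01441805  0.03418631]
```

View pics/w11.png

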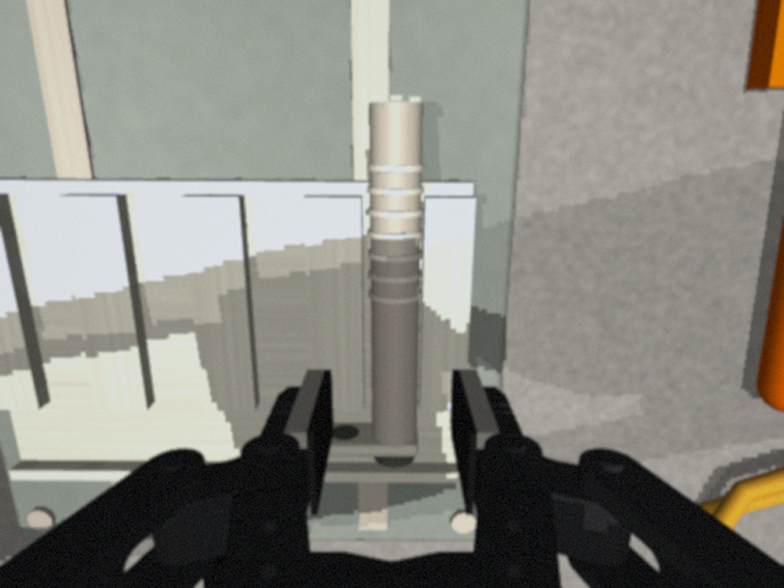

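```bash
python3 - <<'E'
from h import *
gdelta(452,-350,150,8.4)
E
```

```text
shift [-0.056  -0.1274  0.4919] rot [-0.2076 -0.0004 -0.0048] deg 11.9
```

>>> drive_tool([
  [60, -0.04, 0, 0, 0, 0, 0],
  [0, -0.066, 0, 0.03, 0, 0, 0],
  [0, -0.066, -0.127, 0.492, -0.207, 0, 0],
  [0, -0.066, -0.127, 0.492, -0.207, 0, 0],
  [0, -0.066, -0.127, 0.492, -0.207, 0, 0],
  [0, -0.066, -0.127, 0.492, -0.207, 0, 0],
  [0, -0.066, -0.127, 0.492, -0.207, 0, 0],
  [0, -0.066, -0.127, 0.492, -0.207, 0, 0],
  [0, -0.066, -0.127, 0.492, -0.207, 0, 0],
  [0, -0.066, -0.127, 0.492, -0.207, 0, 0],
])

```text
time: 15.42
tool_pos: [497.0, -212.9, 155.7]
tcp_rot: [-103.8, 90.0, 174.6]
ft_force: [0.2, -0.5, -0.1]
finger_gap: 85.5
```

```bash
python3 - <<'E'
from h import *
gdelta(452,-350,150,8.4)
t=snapshot("top"); cv2.imwrite("pics/t12.png",t["frame"])
E
```

```text
shift [ 0.0057 -0.0645  0.1291] rot [-0.0005 -0.      0.    ] deg 0.0
```

View pics/t12.png

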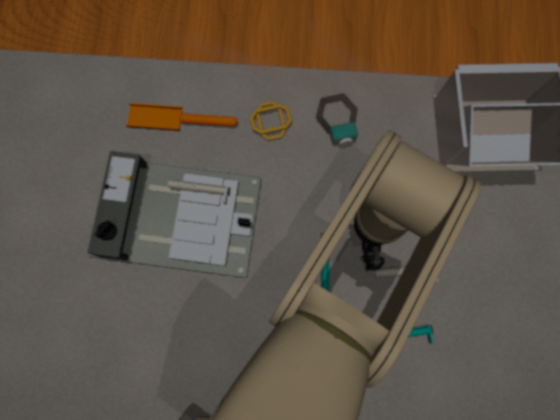

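>>> drive_tool([
  [0, 0.006, -0.064, 0.128, 0, 0, 0],
  [0, 0.006, -0.064, 0.128, 0, 0, 0],
  [0, 0.006, -0.064, 0.128, 0, 0, 0],
  [0, 0.006, -0.064, 0.128, 0, 0, 0],
  [0, 0.006, -0.064, 0.128, 0, 0, 0],
  [0, 0.006, -0.064, 0.128, 0, 0, 0],
  [0, 0.006, -0.064, 0.128, 0, 0, 0],
  [0, 0.006, -0.064, 0.128, 0, 0, 0],
  [0, 0.006, -0.064, 0.128, 0, 0, 0],
  [0, 0.006, -0.064, 0.128, 0, 0, 0],
])

```text
time: 16.3
tool_pos: [454.0, -346.1, 150.1]
tcp_rot: [72.8, 90.0, -8.7]
ft_force: [0.8, 1.1, -0.5]
finger_gap: 85.7
```

```bash
python3 - <<'E'
from h import *
s=sense(); print(s["tool_pos"],s["joint_pos"].round(1))
w=snapshot("wrist"); crop(w["frame"],0,0,560,420,1.4,"w13.png")
E
```

```text
[ 454.00969286 -346.09489636  150.11684246] [-42.5   6.   95.5   0.   78.5 -50.9]
```

View pics/w13.png

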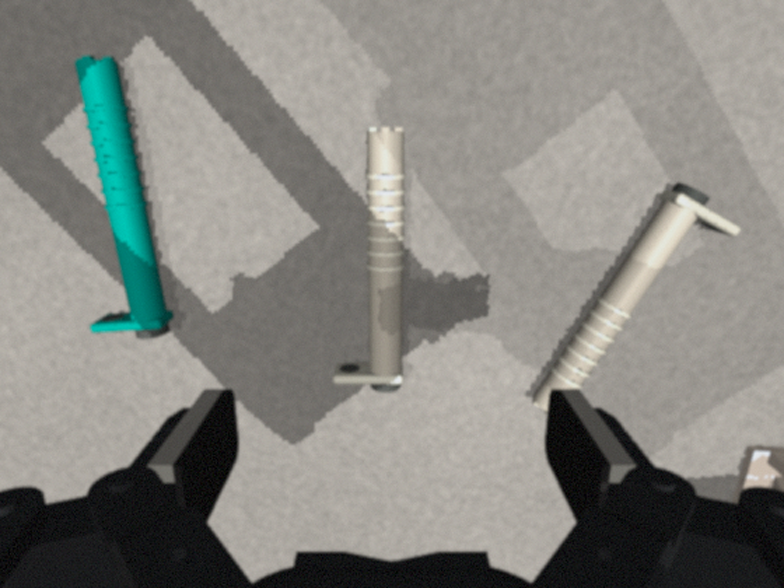

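```bash
python3 - <<'E'
from h import *
w=snapshot("wrist"); 
o,a=axis_from(w,(386,130),(386,386))
gdelta(o[0],o[1],5,a-90)
E
```

```text
teeth [ 440.6 -271.3] head [ 461.2 -413.8] L 144.0 ang 98.23 origin [ 452.8 -355.4] o from head [ 452.6 -354.4]
shift [ 0.1451 -0.0024  0.0086] rot [ 0.0035  0.0001 -0.0002] deg 0.2
```

>>> drive_tool([
  [60, 0.03, -0.003, 0.008, 0, 0, 0],
  [90, 0.06, -0.003, 0.008, 0, 0, 0],
  [100, 0.09, -0.003, 0.008, 0, 0, 0],
  [100, 0.12, -0.003, 0.008, 0, 0, 0],
  [100, 0.135, -0.003, 0.008, 0, 0, 0],
  [100, 0.145, -0.003, 0.008, 0, 0, 0],
  [100, 0.145, -0.003, 0.008, 0, 0, 0],
  [100, 0.145, -0.003, 0.008, 0, 0, 0],
  [100, 0.145, -0.003, 0.008, 0, 0, 0],
  [100, 0.145, -0.003, 0.008, 0, 0, 0],
])

```text
time: 17.23
tool_pos: [452.9, -356.6, 7.1]
tcp_rot: [38.0, 89.8, -43.6]
ft_force: [0.3, 1.0, 0.1]
finger_gap: 51.9
```

```bash
python3 - <<'E'
from h import *
s=sense(); print(s["tool_pos"],s["finger_gap"],s["ft_force"])
w=snapshot("wrist"); crop(w["frame"],0,0,560,420,1.4,"w14.png")
gdelta(452.8,-355.4,5,8.23)
E
```

```text
[ 452.88785802 -356.61718598    7.08861596] 51.88799488097199 [0.29261015 0.98239279 0.0681767 ]
shift [ 0.0019  0.0002 -0.0011] rot [ 0.0024  0.0025 -0.002 ] deg 0.2
```

View pics/w14.png

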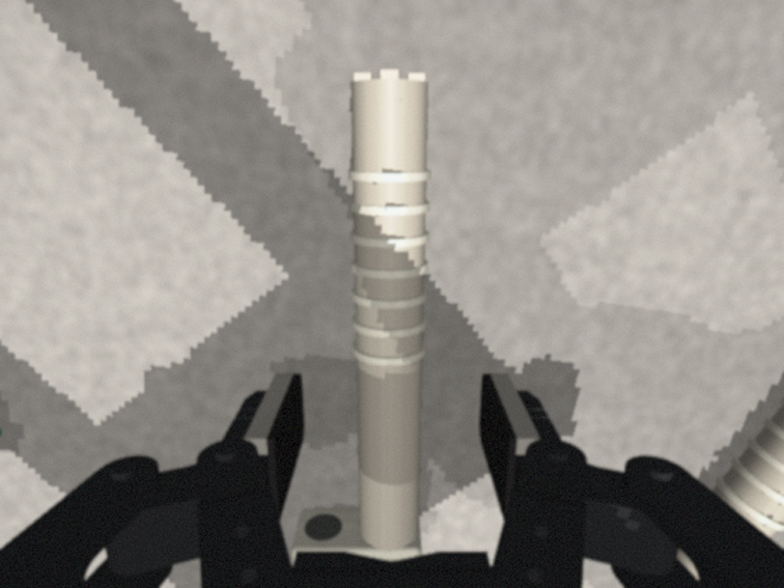

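>>> drive_tool([
  [255, 0.001, 0, 0, 0, 0, 0],
  [255, 0.001, 0, 0, 0, 0, 0],
  [255, 0.001, 0, 0, 0, 0, 0],
  [255, 0.001, 0, 0, 0, 0, 0],
  [255, 0.001, 0, 0, 0, 0, 0],
  [255, 0.001, 0, 0, 0, 0, 0],
  [255, -0.02, 0, 0, 0, 0, 0],
  [255, -0.05, 0, 0, 0, 0, 0],
  [255, -0.08, 0, 0, 0, 0, 0],
  [255, -0.085, 0, 0, 0, 0, 0],
], squeeze=70)

```text
time: 18.12
tool_pos: [453.9, -357.6, 95.6]
tcp_rot: [38.0, 89.6, -43.6]
ft_force: [1.0, -0.6, 0.3]
finger_gap: 18.5
```

```bash
python3 - <<'E'
from h import *
s=sense(); print(s["tool_pos"],s["finger_gap"],s["ft_force"])
x,y=jp(-69,-60); print(x,y); gdelta(x,y,90,-3.47)
E
```

```text
[ 453.86355208 -357.64407243   95.58322842] 18.522444686294754 [ 1.04862913 -0.56597507  0.3211058 ]
469.6949482269028 141.4862901308799
shift [ 0.0031  0.0883 -0.4915] rot [ 0.2066  0.0053 -0.0051] deg 11.8
```

>>> drive_tool([
  [255, 0, 0.088, -0.491, 0.206, 0, 0],
  [255, 0, 0.088, -0.491, 0.206, 0, 0],
  [255, 0, 0.088, -0.491, 0.206, 0, 0],
  [255, 0, 0.088, -0.491, 0.206, 0, 0],
  [255, 0, 0.088, -0.491, 0.206, 0, 0],
  [255, 0, 0.088, -0.491, 0.206, 0, 0],
  [255, 0, 0.088, -0.491, 0.206, 0, 0],
  [255, 0, 0.088, -0.491, 0.206, 0, 0],
  [255, 0, 0.088, -0.491, 0.206, 0, 0],
  [255, 0, 0.088, -0.491, 0.206, 0, 0],
])

```text
time: 18.95
tool_pos: [463.8, 62.9, 89.5]
tcp_rot: [-77.7, 90.0, -171.1]
ft_force: [-0.3, 0.1, -0.9]
finger_gap: 18.0
```

```bash
python3 - <<'E'
from h import *
s=sense(); print(s["tool_pos"],s["finger_gap"],s["ft_force"])
x,y=jp(-69,-60); print(x,y); gdelta(x,y,70,-3.47)
E
```

```text
[463.83038175  62.89650863  89.49591203] 17.993438992873774 [-0.33499619  0.08869331 -0.9049105 ]
469.6949482269028 141.4862901308799
shift [ 0.0195  0.0011 -0.0788] rot [0.0004 0.0001 0.0004] deg 0.0
```

>>> drive_tool([
  [255, 0, 0.001, -0.03, 0, 0, 0],
  [255, 0, 0.001, -0.06, 0, 0, 0],
  [255, 0.008, 0.001, -0.077, 0, 0, 0],
  [255, 0.015, 0.001, -0.077, 0, 0, 0],
  [255, 0.02, 0.001, -0.077, 0, 0, 0],
  [255, 0.03, 0.001, -0.077, 0, 0, 0],
  [255, 0.04, 0.001, -0.077, 0, 0, 0],
  [255, 0.04, 0.001, -0.077, 0, 0, 0],
  [255, 0.04, 0.001, -0.077, 0, 0, 0],
  [255, 0.04, 0.001, -0.077, 0, 0, 0],
])

```text
time: 19.78
tool_pos: [470.4, 137.1, 50.0]
tcp_rot: [-63.0, 90.0, -156.5]
ft_force: [1.0, 0.5, -1.2]
finger_gap: 18.2
```

```bash
python3 - <<'E'
from h import *
s=sense(); print(s["tool_pos"],s["finger_gap"],s["ft_force"])
w=snapshot("wrist"); crop(w["frame"],0,0,560,420,1.4,"w15.png")
x,y=jp(-69,-60); print(x,y); gdelta(x,y,33,-3.47)
E
```

```text
[470.35328815 137.09333222  49.98171093] 18.18655035894368 [ 0.97105411  0.49143481 -1.24816438]
469.6949482269028 141.4862901308799
shift [ 0.0174 -0.0012 -0.0041] rot [-0.0003 -0.0001 -0.0006] deg 0.0
```

View pics/w15.png

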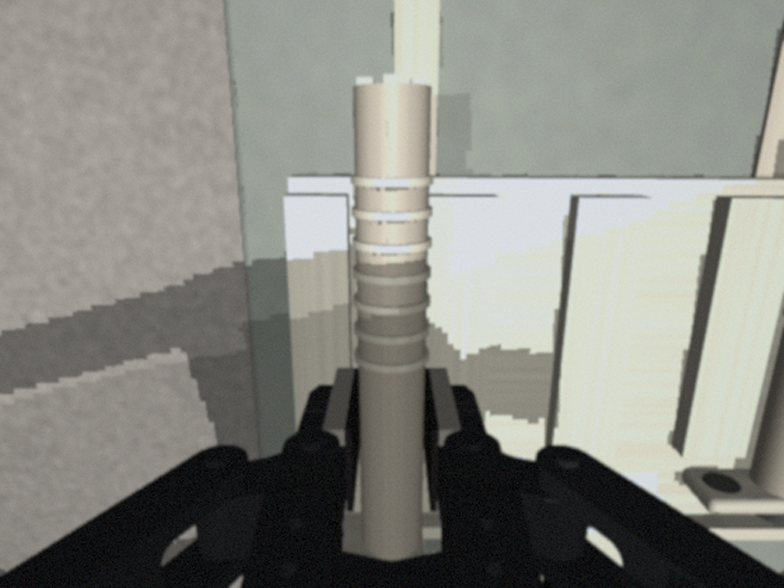

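>>> drive_tool([
  [255, 0.003, -0.0008, -0.004, 0, 0, 0],
  [255, 0.006, -0.0008, -0.004, 0, 0, 0],
  [255, 0.009, -0.0008, -0.004, 0, 0, 0],
  [255, 0.012, -0.0008, -0.004, 0, 0, 0],
  [255, 0.015, -0.0008, -0.004, 0, 0, 0],
  [255, 0.0165, -0.0008, -0.004, 0, 0, 0],
  [255, 0.0165, -0.0008, -0.004, 0, 0, 0],
  [255, 0.0165, -0.0008, -0.004, 0, 0, 0],
  [255, 0.0165, -0.0008, -0.004, 0, 0, 0],
  [255, 0.0165, -0.0008, -0.004, 0, 0, 0],
])

```text
time: 20.67
tool_pos: [469.9, 141.8, 33.7]
tcp_rot: [107.0, 90.0, 13.5]
ft_force: [-0.4, 0.3, -1.6]
finger_gap: 18.1
```

```bash
python3 - <<'E'
from h import *
s=sense(); print(s["tool_pos"],s["finger_gap"],s["ft_force"],s["wrist_torque"])
w=snapshot("wrist"); crop(w["frame"],150,40,400,330,2,"w16.png")
x,y=jp(-69,-60); gdelta(x,y,33,-3.47)
E
```

```text
[469.89631993 141.84735715  33.72263469] 18.118591640983134 [-0.41402924  0.28640235 -1.61097704] [-0.00989172 -0.01006213  0.01044617]
shift [ 0.0007 -0.0002  0.0004] rot [ 0.0005 -0.0001 -0.0003] deg 0.0
```

View pics/w16.png

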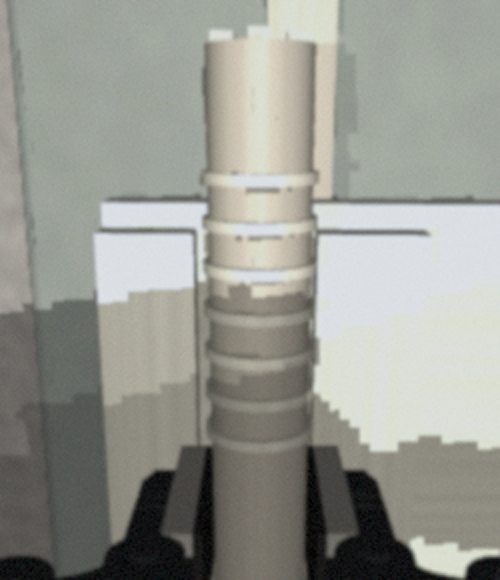

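Aligned in the leftmost groove. Release.

>>> drive_tool([
  [255, 0.001, -0.0005, 0, 0, 0, 0],
  [150, 0.001, -0.0005, 0, 0, 0, 0],
  [150, 0.001, -0.0005, 0, 0, 0, 0],
  [150, 0.001, -0.0005, 0, 0, 0, 0],
  [150, 0.001, -0.0005, 0, 0, 0, 0],
  [150, 0.001, -0.0005, 0, 0, 0, 0],
  [150, -0.01, -0.0005, 0, 0, 0, 0],
  [150, -0.03, -0.0005, 0, 0, 0, 0],
  [150, -0.06, -0.0005, 0, 0, 0, 0],
  [150, -0.08, -0.0005, 0, 0, 0, 0],
])

```text
time: 21.55
tool_pos: [469.7, 141.9, 116.4]
tcp_rot: [104.8, 89.9, 11.4]
ft_force: [0.8, 0.1, 1.1]
finger_gap: 35.4
```

```bash
python3 - <<'E'
from h import *
s=sense(); print(s["tool_pos"],s["finger_gap"],s["ft_force"],s["joint_pos"].round(1))
w=snapshot("wrist"); crop(w["frame"],0,0,560,420,1.4,"w17.png")
t=snapshot("top");
# B
def qc(u,v): return ((u+.5)/4-.5+280,(v+.5)/4-.5+180)
crop(t["frame"],280,180,480,330,4,"t17.png")
E
```

```text
[469.73190477 141.94145978 116.39186058] 35.44924281677277 [0.76091054 0.09370743 1.13140229] [ 10.8  -4.7 109.9   0.   74.7  14.3]
```

View pics/w17.png

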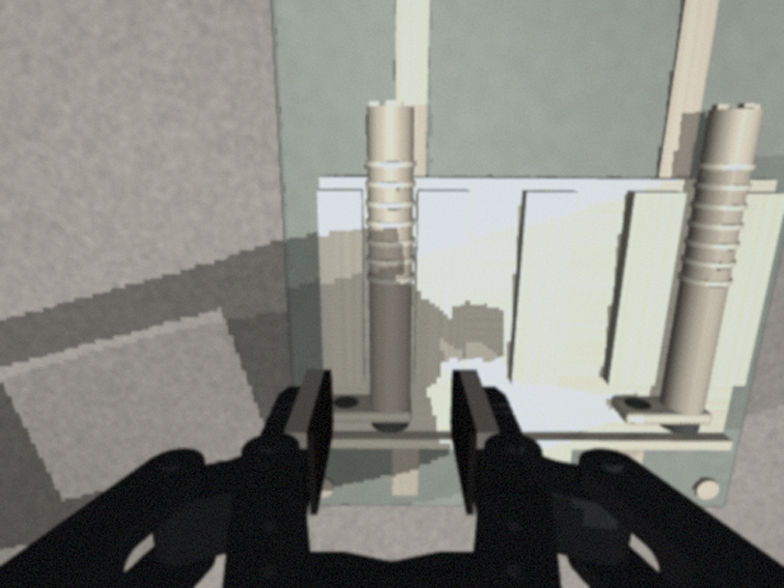

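View pics/t17.png

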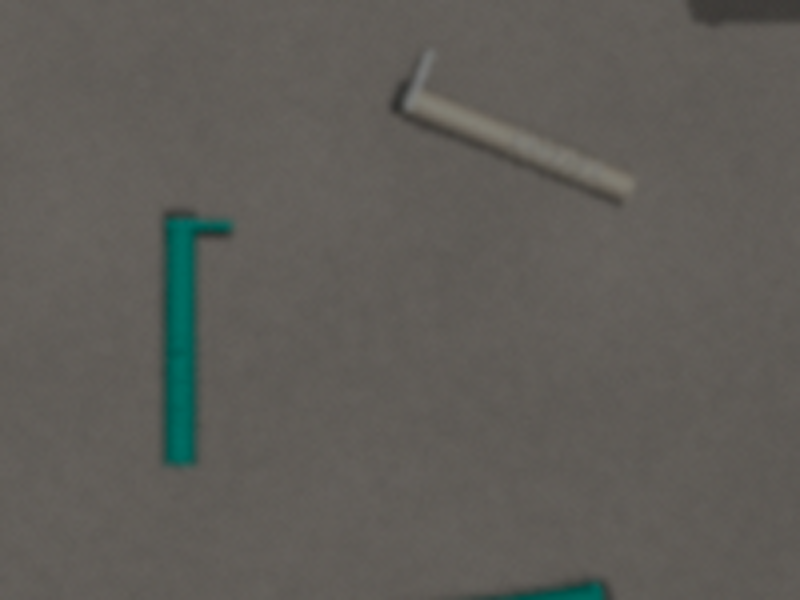

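```bash
python3 - <<'E'
from h import *
gdelta(585,-335,150,-19.2)
E
```

```text
shift [-0.0309  0.1412  0.4698] rot [ 0.2752 -0.0031 -0.0077] deg 15.8
```

>>> drive_tool([
  [60, -0.03, 0, 0, 0, 0, 0],
  [0, -0.036, 0.141, 0.469, 0.275, 0, 0],
  [0, -0.036, 0.141, 0.469, 0.275, 0, 0],
  [0, -0.036, 0.141, 0.469, 0.275, 0, 0],
  [0, -0.036, 0.141, 0.469, 0.275, 0, 0],
  [0, -0.036, 0.141, 0.469, 0.275, 0, 0],
  [0, -0.036, 0.141, 0.469, 0.275, 0, 0],
  [0, -0.036, 0.141, 0.469, 0.275, 0, 0],
  [0, -0.036, 0.141, 0.469, 0.275, 0, 0],
  [0, -0.036, 0.141, 0.469, 0.275, 0, 0],
])

```text
time: 22.48
tool_pos: [555.3, -225.1, 148.0]
tcp_rot: [-107.3, 90.0, 143.5]
ft_force: [1.4, 0.3, 0.0]
finger_gap: 85.2
```

```bash
python3 - <<'E'
from h import *
gdelta(585,-335,150,-19.2)
E
```

```text
shift [-0.002   0.0642  0.094 ] rot [-0.     -0.0001  0.0003] deg 0.0
```

>>> drive_tool([
  [0, -0.002, 0.064, 0.094, 0, 0, 0],
  [0, -0.002, 0.064, 0.094, 0, 0, 0],
  [0, -0.002, 0.064, 0.094, 0, 0, 0],
  [0, -0.002, 0.064, 0.094, 0, 0, 0],
  [0, -0.002, 0.064, 0.094, 0, 0, 0],
  [0, -0.002, 0.064, 0.094, 0, 0, 0],
  [0, -0.002, 0.064, 0.094, 0, 0, 0],
  [0, -0.002, 0.064, 0.094, 0, 0, 0],
  [0, -0.002, 0.064, 0.094, 0, 0, 0],
  [0, -0.002, 0.064, 0.094, 0, 0, 0],
])

```text
time: 23.32
tool_pos: [585.2, -332.0, 150.5]
tcp_rot: [81.1, 90.0, -28.0]
ft_force: [0.2, -0.0, 0.3]
finger_gap: 85.2
```

```bash
python3 - <<'E'
from h import *
s=sense(); print(s["tool_pos"],s["joint_pos"].round(1))
w=snapshot("wrist"); crop(w["frame"],0,0,560,420,1.4,"w18.png")
E
```

```text
[ 585.16046995 -332.01758266  150.49916031] [-33.9  21.2  77.7   0.   81.  -14.8]
```

View pics/w18.png

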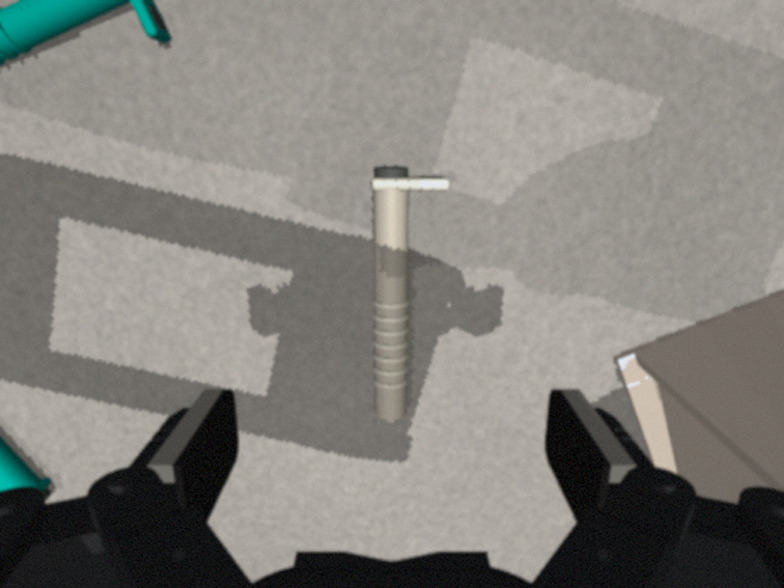

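```bash
python3 - <<'E'
from h import *
w=snapshot("wrist"); 
o,a=axis_from(w,(390,417),(391,170))
print("bin corner z0..100",[ray(w,[((620+.5)/1.4,(355)/1.4)],z)[0].round(0)[:2].tolist() for z in (0,60,100)])
gdelta(o[0],o[1],5,a+90)
E
```

```text
teeth [ 556.4 -415.6] head [ 604.6 -279. ] L 144.9 ang -109.44 origin [ 584.7 -335.4] o from head [ 584.6 -335.6]
bin corner z0..100 [[699.0, -427.0], [681.0, -393.0], [669.0, -371.0]]
shift [0.1454 0.0006 0.003 ] rot [ 0.005   0.0001 -0.0003] deg 0.3
```

>>> drive_tool([
  [60, 0.03, 0.0005, 0.003, 0.005, 0, 0],
  [90, 0.06, 0.0005, 0.003, 0.005, 0, 0],
  [100, 0.09, 0.0005, 0.003, 0.005, 0, 0],
  [100, 0.12, 0.0005, 0.003, 0.005, 0, 0],
  [100, 0.135, 0.0005, 0.003, 0.005, 0, 0],
  [100, 0.1455, 0.0005, 0.003, 0.005, 0, 0],
  [100, 0.1455, 0.0005, 0.003, 0.005, 0, 0],
  [100, 0.1455, 0.0005, 0.003, 0.005, 0, 0],
  [100, 0.1455, 0.0005, 0.003, 0.005, 0, 0],
  [100, 0.1455, 0.0005, 0.003, 0.005, 0, 0],
])

```text
time: 24.25
tool_pos: [586.1, -337.0, 7.3]
tcp_rot: [74.8, 89.8, -34.6]
ft_force: [-0.3, -0.2, 0.8]
finger_gap: 52.0
```

```bash
python3 - <<'E'
from h import *
s=sense(); print(s["tool_pos"],s["finger_gap"],s["ft_force"])
w=snapshot("wrist"); crop(w["frame"],0,0,560,420,1.4,"w19.png")
gdelta(584.7,-335.4,5,-19.44)
E
```

```text
[ 586.10591533 -336.98933603    7.33629952] 52.0308931476329 [-0.2703121  -0.20510476  0.7556888 ]
shift [ 0.0021 -0.0017 -0.001 ] rot [-0.0007  0.001  -0.0036] deg 0.2
```

View pics/w19.png

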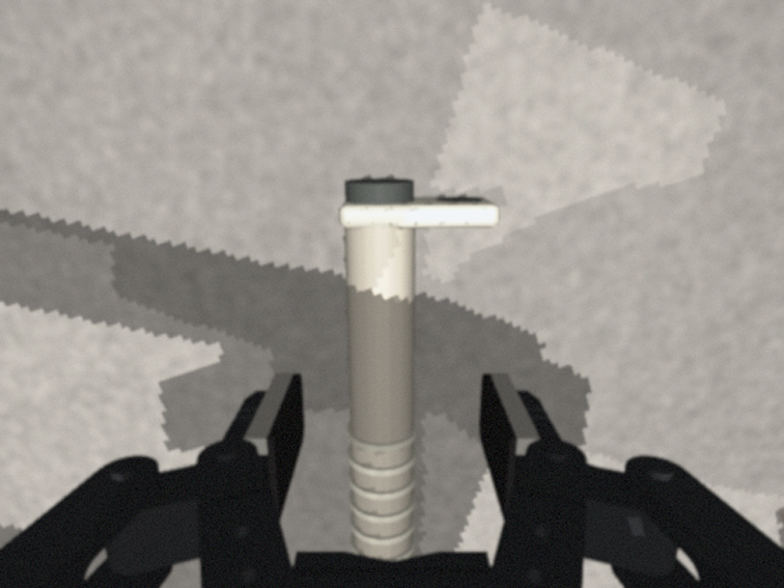

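>>> drive_tool([
  [255, 0.001, -0.002, -0.001, 0, 0, 0],
  [255, 0.001, -0.002, -0.001, 0, 0, 0],
  [255, 0.001, -0.002, -0.001, 0, 0, 0],
  [255, 0.001, -0.002, -0.001, 0, 0, 0],
  [255, 0.001, -0.002, -0.001, 0, 0, 0],
  [255, 0.001, -0.002, -0.001, 0, 0, 0],
  [255, -0.01, -0.002, -0.001, 0, 0, 0],
  [255, -0.02, -0.002, -0.001, 0, 0, 0],
  [255, -0.03, -0.002, -0.001, 0, 0, 0],
  [255, -0.03, -0.002, -0.001, 0, 0, 0],
], squeeze=70)

```text
time: 25.13
tool_pos: [584.7, -335.5, 38.2]
tcp_rot: [75.0, 89.7, -34.5]
ft_force: [0.2, -1.1, 0.3]
finger_gap: 17.9
```

>>> drive_tool([
  [255, 0, 0, 0, 0.12, 0, 0],
  [255, 0, 0, 0, 0.24, 0, 0],
  [255, 0, 0, 0, 0.36, 0, 0],
  [255, 0, 0, 0, 0.48, 0, 0],
  [255, 0, 0, 0, 0.6, 0, 0],
  [255, 0, 0, 0, 0.72, 0, 0],
  [255, 0, 0, 0, 0.84, 0, 0],
  [255, 0, 0, 0, 0.96, 0, 0],
  [255, 0, 0, 0, 1.08, 0, 0],
  [255, 0, 0, 0, 1.2, 0, 0],
])

```text
time: 25.97
tool_pos: [583.0, -334.4, 34.8]
tcp_rot: [142.6, 90.0, -36.0]
ft_force: [0.5, -0.2, -1.2]
finger_gap: 17.9
```

```bash
python3 - <<'E'
from h import *
s=sense(); print(s["tool_pos"],s["finger_gap"],s["ft_force"],s["joint_pos"].round(1))
E
```

```text
[ 582.98675616 -334.37084812   34.84047763] 17.94299326032877 [ 0.45666558 -0.17504751 -1.17929754] [-34.2  27.5  82.4  -0.   70.1  54.4]
```

>>> drive_tool([
  [255, 0, 0, 0, 0.12, 0, 0],
  [255, 0, 0, 0, 0.24, 0, 0],
  [255, 0, 0, 0, 0.36, 0, 0],
  [255, 0, 0, 0, 0.48, 0, 0],
  [255, 0, 0, 0, 0.6, 0, 0],
  [255, 0, 0, 0, 0.72, 0, 0],
  [255, 0, 0, 0, 0.84, 0, 0],
  [255, 0, 0, 0, 0.96, 0, 0],
  [255, 0, 0, 0, 1.08, 0, 0],
  [255, 0, 0, 0, 1.2, 0, 0],
])

```text
time: 26.8
tool_pos: [583.0, -334.4, 34.8]
tcp_rot: [-145.2, 90.0, -32.5]
ft_force: [0.1, 0.2, -1.9]
finger_gap: 18.3
```

>>> drive_tool([
  [255, 0.005, 0, 0, 0.11, 0, 0],
  [255, 0.01, 0, 0, 0.2, 0, 0],
  [255, 0.015, 0, 0, 0.2, 0, 0],
  [255, 0.02, 0, 0, 0.2, 0, 0],
  [255, 0.023, 0, 0, 0.2, 0, 0],
  [255, 0.026, 0, 0, 0.2, 0, 0],
  [255, 0.027, 0, 0, 0.2, 0, 0],
  [255, 0.027, 0, 0, 0.2, 0, 0],
  [255, 0.027, 0, 0, 0.2, 0, 0],
  [255, 0.027, 0, 0, 0.2, 0, 0],
])

```text
time: 27.63
tool_pos: [583.1, -334.4, 8.0]
tcp_rot: [-137.3, 90.0, -35.7]
ft_force: [-0.5, -0.4, -1.2]
finger_gap: 18.2
```

```bash
python3 - <<'E'
from h import *
s=sense(); print(s["tool_pos"],s["finger_gap"],s["ft_force"],s["joint_pos"].round(1))
w=snapshot("wrist"); crop(w["frame"],0,0,560,420,1.4,"w20.png")
E
```

```text
[ 583.13332339 -334.44713215    7.95903342] 18.18097345975415 [-0.46598104 -0.35487485 -1.172718  ] [-34.2  29.4  82.9  -0.   67.7 134.2]
```

View pics/w20.png

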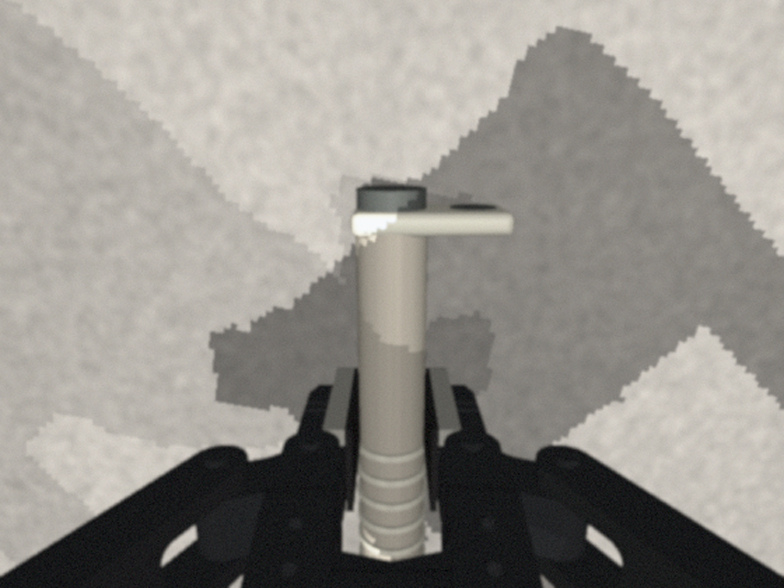

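>>> drive_tool([
  [255, 0.0015, 0, 0, 0, 0, 0],
  [255, 0.0015, 0, 0, 0, 0, 0],
  [100, 0.0015, 0, 0, 0, 0, 0],
  [100, 0.0015, 0, 0, 0, 0, 0],
  [80, 0.0015, 0, 0, 0, 0, 0],
  [60, 0.0015, 0, 0, 0, 0, 0],
  [0, -0.03, 0, 0, 0, 0, 0],
  [0, -0.07, 0, 0, 0, 0, 0],
  [0, -0.1, 0, 0, -0.12, 0, 0],
  [0, -0.13, 0, 0, -0.24, 0, 0],
])

```text
time: 28.52
tool_pos: [583.2, -334.5, 139.9]
tcp_rot: [-150.3, 89.9, -34.7]
ft_force: [0.4, -0.3, 1.3]
finger_gap: 85.6
```

>>> drive_tool([
  [0, -0.01, 0, 0, -0.12, 0, 0],
  [0, -0.01, 0, 0, -0.24, 0, 0],
  [0, -0.01, 0, 0, -0.36, 0, 0],
  [0, -0.01, 0, 0, -0.48, 0, 0],
  [0, -0.01, 0, 0, -0.6, 0, 0],
  [0, -0.01, 0, 0, -0.72, 0, 0],
  [0, -0.01, 0, 0, -0.84, 0, 0],
  [0, -0.01, 0, 0, -0.96, 0, 0],
  [0, -0.01, 0, 0, -1.08, 0, 0],
  [0, -0.01, 0, 0, -1.2, 0, 0],
])

```text
time: 29.35
tool_pos: [582.9, -334.3, 147.7]
tcp_rot: [137.8, 90.0, -37.8]
ft_force: [-0.1, 0.5, 0.5]
finger_gap: 85.4
```

>>> drive_tool([
  [0, 0, 0, 0, -0.12, 0, 0],
  [0, 0, 0, 0, -0.24, 0, 0],
  [0, 0, 0, 0, -0.36, 0, 0],
  [0, 0, 0, 0, -0.48, 0, 0],
  [0, 0, 0, 0, -0.6, 0, 0],
  [0, 0, 0, 0, -0.72, 0, 0],
  [0, 0, 0, 0, -0.84, 0, 0],
  [0, 0, 0, 0, -0.96, 0, 0],
  [0, 0, 0, 0, -1.08, 0, 0],
  [0, 0, 0, 0, -1.2, 0, 0],
])

```text
time: 30.18
tool_pos: [582.9, -334.3, 147.7]
tcp_rot: [78.7, 90.0, -28.1]
ft_force: [0.1, 0.3, -0.3]
finger_gap: 85.2
```

>>> drive_tool([
  [0, 0, 0, 0, -0.12, 0, 0],
  [0, 0, 0, 0, -0.24, 0, 0],
  [0, 0, 0, 0, -0.36, 0, 0],
  [0, 0, 0, 0, -0.48, 0, 0],
  [0, 0, 0, 0, -0.5, 0, 0],
  [0, 0, 0, 0, -0.5, 0, 0],
  [0, 0, 0, 0, -0.5, 0, 0],
  [0, 0, 0, 0, -0.5, 0, 0],
  [0, 0, 0, 0, -0.5, 0, 0],
  [0, 0, 0, 0, -0.5, 0, 0],
])

```text
time: 31.02
tool_pos: [582.9, -334.3, 147.6]
tcp_rot: [-161.3, 90.0, 120.1]
ft_force: [-0.5, 1.0, -0.5]
finger_gap: 85.4
```

```bash
python3 - <<'E'
from h import *
s=sense(); print(s["tool_pos"],s["finger_gap"],s["ft_force"],s["joint_pos"].round(1))
w=snapshot("wrist"); crop(w["frame"],0,0,560,420,1.4,"w21.png")
E
```

```text
[ 582.92212201 -334.26346117  147.62885564] 85.37906081518851 [-0.54391326  1.02555718 -0.48864255] [-34.2  21.2  78.    0.   80.8 -45.6]
```

View pics/w21.png

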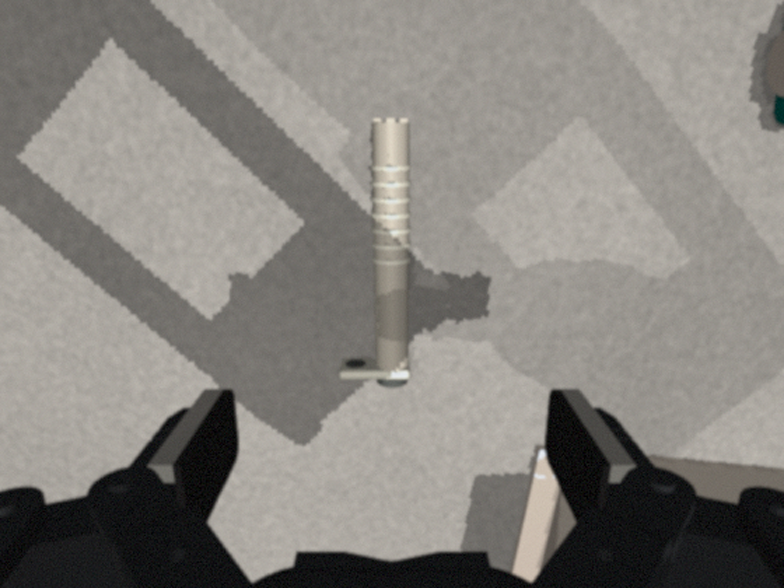

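```bash
python3 - <<'E'
from h import *
w=snapshot("wrist"); 
o,a=axis_from(w,(391,121),(392,380))
gdelta(o[0],o[1],5,a-90)
E
```

```text
teeth [ 567.3 -255.4] head [ 596.  -395.6] L 143.1 ang 101.58 origin [ 584.4 -338.6] o from head [ 584.  -336.8]
shift [0.1426 0.0006 0.0046] rot [-0.0028 -0.      0.    ] deg 0.2
```

>>> drive_tool([
  [60, 0.03, 0, 0.003, 0, 0, 0],
  [90, 0.06, 0, 0.003, 0, 0, 0],
  [100, 0.09, 0, 0.003, 0, 0, 0],
  [100, 0.12, 0, 0.003, 0, 0, 0],
  [100, 0.135, 0, 0.003, 0, 0, 0],
  [100, 0.142, 0, 0.003, 0, 0, 0],
  [100, 0.142, 0, 0.003, 0, 0, 0],
  [100, 0.142, 0, 0.003, 0, 0, 0],
  [100, 0.142, 0, 0.003, 0, 0, 0],
  [100, 0.142, 0, 0.003, 0, 0, 0],
])

```text
time: 31.95
tool_pos: [585.1, -338.3, 8.3]
tcp_rot: [43.8, 89.8, -34.7]
ft_force: [-0.8, 0.7, -0.3]
finger_gap: 51.9
```

```bash
python3 - <<'E'
from h import *
s=sense(); print(s["tool_pos"],s["finger_gap"],s["ft_force"])
w=snapshot("wrist"); crop(w["frame"],0,0,560,420,1.4,"w22.png")
gdelta(584.2,-337.2,5,11.58)
E
```

```text
[ 585.14138153 -338.34700132    8.32907498] 51.93185680781958 [-0.79815601  0.68851298 -0.27330484]
shift [ 0.003  -0.0005 -0.0011] rot [-0.0021  0.0026 -0.0025] deg 0.2
```

View pics/w22.png

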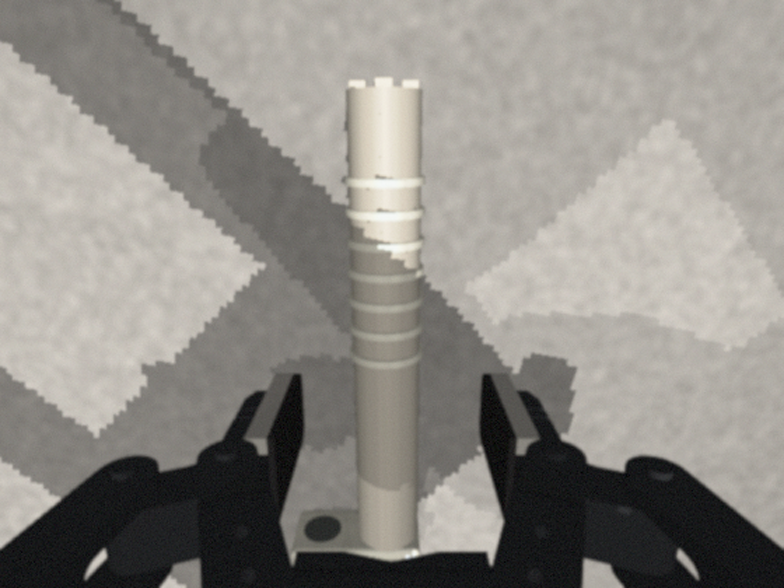

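>>> drive_tool([
  [255, 0.0025, -0.0013, -0.001, 0, 0, 0],
  [255, 0.0025, -0.0013, -0.001, 0, 0, 0],
  [255, 0.0025, -0.0013, -0.001, 0, 0, 0],
  [255, 0.0025, -0.0013, -0.001, 0, 0, 0],
  [255, 0.0025, -0.0013, -0.001, 0, 0, 0],
  [255, 0.0025, -0.0013, -0.001, 0, 0, 0],
  [255, -0.02, -0.0013, -0.001, 0, 0, 0],
  [255, -0.05, -0.0013, -0.001, 0, 0, 0],
  [255, -0.08, -0.0013, -0.001, 0, 0, 0],
  [255, -0.095, -0.0013, -0.001, 0, 0, 0],
], squeeze=70)

```text
time: 32.83
tool_pos: [583.4, -337.4, 104.4]
tcp_rot: [44.0, 89.8, -34.6]
ft_force: [1.2, -0.4, 0.3]
finger_gap: 18.1
```

```bash
python3 - <<'E'
from h import *
s=sense(); print(s["tool_pos"],s["finger_gap"],s["ft_force"])
x,y=jp(23,-60); print(x,y); gdelta(x,y,100,-3.47)
E
```

```text
[ 583.35469697 -337.41429178  104.39013053] 18.111330424793948 [ 1.20463077 -0.36563382  0.34420239]
561.5262778684724 135.91790649993595
shift [ 0.0032  0.0726 -0.4682] rot [ 0.2605  0.0025 -0.0032] deg 14.9
```

>>> drive_tool([
  [255, 0, 0.073, -0.468, 0.26, 0, 0],
  [255, 0, 0.073, -0.468, 0.26, 0, 0],
  [255, 0, 0.073, -0.468, 0.26, 0, 0],
  [255, 0, 0.073, -0.468, 0.26, 0, 0],
  [255, 0, 0.073, -0.468, 0.26, 0, 0],
  [255, 0, 0.073, -0.468, 0.26, 0, 0],
  [255, 0, 0.073, -0.468, 0.26, 0, 0],
  [255, 0, 0.073, -0.468, 0.26, 0, 0],
  [255, 0, 0.073, -0.468, 0.26, 0, 0],
  [255, 0, 0.073, -0.468, 0.26, 0, 0],
])

```text
time: 33.67
tool_pos: [562.3, 81.7, 100.0]
tcp_rot: [-78.6, 90.0, -172.0]
ft_force: [0.5, -0.1, -1.2]
finger_gap: 18.3
```

```bash
python3 - <<'E'
from h import *
s=sense(); print(s["tool_pos"],s["finger_gap"],s["ft_force"])
x,y=jp(23,-60); gdelta(x,y,70,-3.47)
E
```

```text
[562.323052    81.66239705  99.96587887] 18.293841955765284 [ 0.46071773 -0.06522104 -1.24565596]
shift [ 0.03   -0.004  -0.0541] rot [0.0005 0.0001 0.0006] deg 0.0
```

>>> drive_tool([
  [255, 0, -0.003, -0.03, 0, 0, 0],
  [255, 0, -0.003, -0.051, 0, 0, 0],
  [255, 0.01, -0.003, -0.051, 0, 0, 0],
  [255, 0.02, -0.003, -0.051, 0, 0, 0],
  [255, 0.03, -0.003, -0.051, 0, 0, 0],
  [255, 0.04, -0.003, -0.051, 0, 0, 0],
  [255, 0.05, -0.003, -0.051, 0, 0, 0],
  [255, 0.05, -0.003, -0.051, 0, 0, 0],
  [255, 0.05, -0.003, -0.051, 0, 0, 0],
  [255, 0.05, -0.003, -0.051, 0, 0, 0],
])

```text
time: 34.5
tool_pos: [563.5, 130.3, 50.7]
tcp_rot: [92.7, 90.0, -0.8]
ft_force: [-0.1, 0.0, -0.9]
finger_gap: 18.3
```

```bash
python3 - <<'E'
from h import *
s=sense(); print(s["tool_pos"],s["finger_gap"],s["ft_force"])
w=snapshot("wrist"); crop(w["frame"],0,0,560,420,1.4,"w23.png")
x,y=jp(23,-60); gdelta(x,y,33,-3.47)
E
```

```text
[563.49791661 130.28803973  50.72364753] 18.329453473535064 [-0.0681317   0.0036216  -0.89552589]
shift [ 0.0182 -0.0027 -0.0053] rot [-0.0001 -0.0002 -0.001 ] deg 0.1
```

View pics/w23.png

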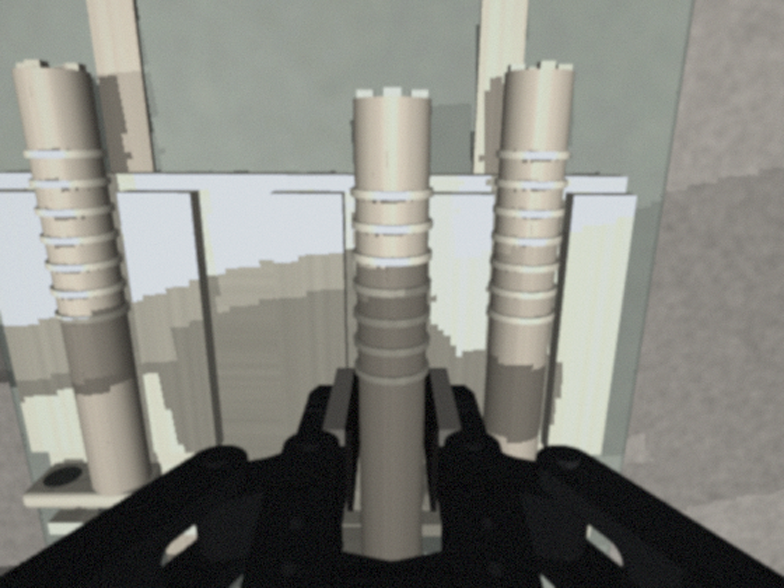

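>>> drive_tool([
  [255, 0.002, -0.002, -0.003, 0, 0, 0],
  [255, 0.005, -0.002, -0.006, 0, 0, 0],
  [255, 0.008, -0.002, -0.009, 0, 0, 0],
  [255, 0.008, -0.002, -0.009, 0, 0, 0],
  [255, 0.008, -0.002, -0.009, 0, 0, 0],
  [255, 0.008, -0.002, -0.009, 0, 0, 0],
  [255, 0.008, -0.002, -0.009, 0, 0, 0],
  [255, 0.008, -0.002, -0.009, 0, 0, 0],
  [255, 0.008, -0.002, -0.009, 0, 0, 0],
  [255, 0.008, -0.002, -0.009, 0, 0, 0],
])

```text
time: 35.38
tool_pos: [561.9, 139.8, 42.7]
tcp_rot: [96.2, 90.0, 2.8]
ft_force: [0.9, 1.0, 0.1]
finger_gap: 18.2
```

```bash
python3 - <<'E'
from h import *
s=sense(); print(s["tool_pos"],s["finger_gap"],s["ft_force"])
w=snapshot("wrist"); crop(w["frame"],150,40,400,330,2,"w24.png")
x,y=jp(23,-60); gdelta(x,y,33,-3.47)
E
```

```text
[561.85441681 139.84533625  42.69548853] 18.247155159048628 [0.85315634 0.99085883 0.08445007]
shift [ 0.0097 -0.0001  0.004 ] rot [ 0.0005 -0.     -0.0001] deg 0.0
```

View pics/w24.png

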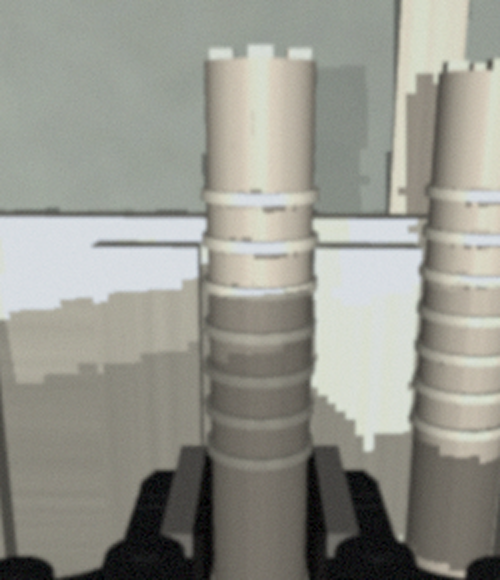

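>>> drive_tool([
  [255, 0.003, 0, 0, 0, 0, 0],
  [255, 0.006, 0, 0, 0, 0, 0],
  [255, 0.009, 0, 0, 0, 0, 0],
  [255, 0.01, 0, 0, 0, 0, 0],
  [255, 0.01, 0, 0, 0, 0, 0],
  [255, 0.01, 0, 0, 0, 0, 0],
  [255, 0.01, 0, 0, 0, 0, 0],
  [255, 0.01, 0, 0, 0, 0, 0],
  [255, 0.01, 0, 0, 0, 0, 0],
  [255, 0.01, 0, 0, 0, 0, 0],
])

```text
time: 36.27
tool_pos: [561.8, 139.9, 32.5]
tcp_rot: [137.3, 90.0, 43.8]
ft_force: [0.5, -0.4, -0.8]
finger_gap: 18.2
```

```bash
python3 - <<'E'
from h import *
s=sense(); print(s["tool_pos"],s["finger_gap"],s["ft_force"])
w=snapshot("wrist"); crop(w["frame"],150,40,400,330,2,"w25.png")
E
```

```text
[561.7938368  139.94814977  32.4909672 ] 18.249484365006545 [ 0.54016408 -0.43126083 -0.76386873]
```

View pics/w25.png

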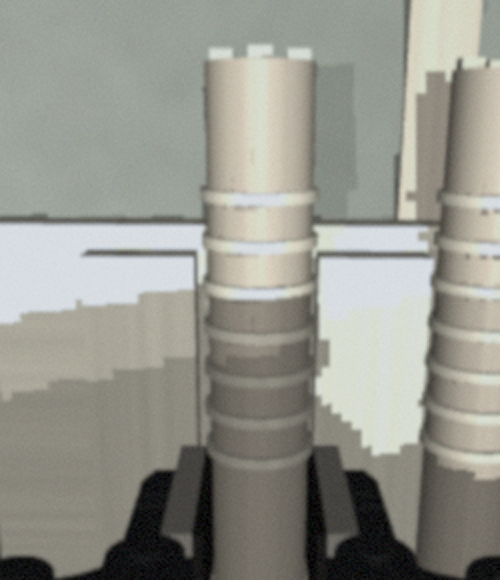

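Good. Release and rise.

>>> drive_tool([
  [150, 0, 0, 0, 0, 0, 0],
  [150, 0, 0, 0, 0, 0, 0],
  [150, 0, 0, 0, 0, 0, 0],
  [150, 0, 0, 0, 0, 0, 0],
  [150, 0, 0, 0, 0, 0, 0],
  [150, -0.01, 0, 0, 0, 0, 0],
  [150, -0.03, 0, 0, 0, 0, 0],
  [150, -0.06, 0, 0, 0, 0, 0],
  [150, -0.09, 0, 0, 0, 0, 0],
  [150, -0.12, 0, 0, 0, 0, 0],
])

```text
time: 37.15
tool_pos: [561.5, 139.9, 154.6]
tcp_rot: [-76.7, 90.0, -170.1]
ft_force: [1.3, -0.0, -1.3]
finger_gap: 35.0
```

```bash
python3 - <<'E'
from h import *
s=sense(); print(s["tool_pos"],s["finger_gap"],s["ft_force"],s["joint_pos"].round(1))
w=snapshot("wrist"); crop(w["frame"],0,0,560,420,1.4,"w26.png")
t=snapshot("top"); cv2.imwrite("pics/t26.png",t["frame"])
s_=snapshot("side"); cv2.imwrite("pics/s26.png",s_["frame"])
E
```

```text
[561.50300097 139.86978532 154.55689628] 34.958122468966806 [ 1.27020249 -0.04491168 -1.28208376] [ 8.9  7.  93.9 -0.  79.1 12.4]
```

View pics/w26.png

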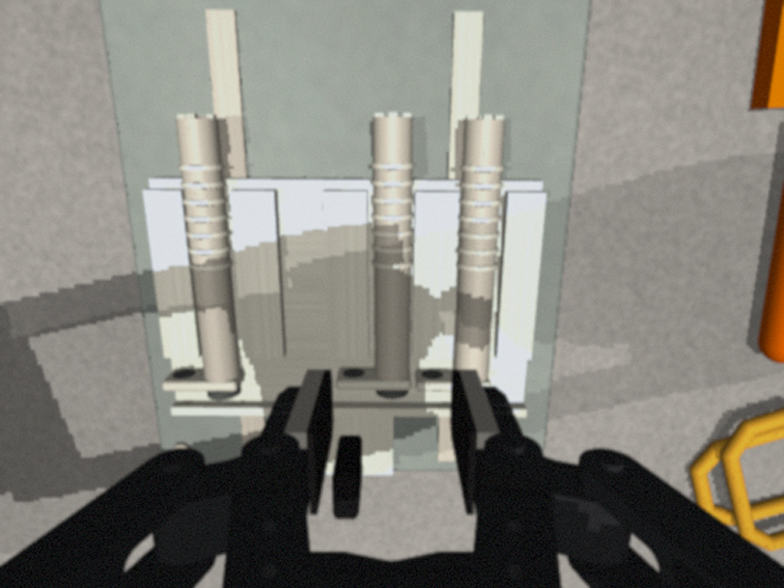

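View pics/s26.png

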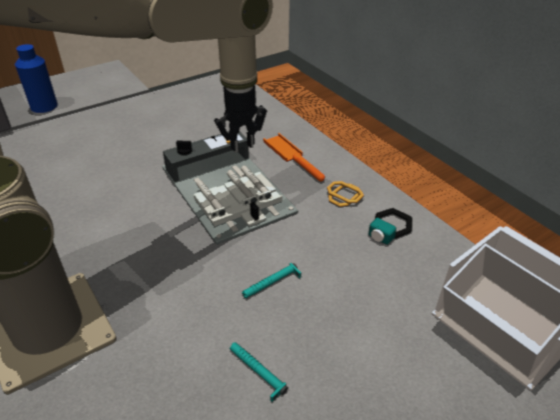

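View pics/t26.png

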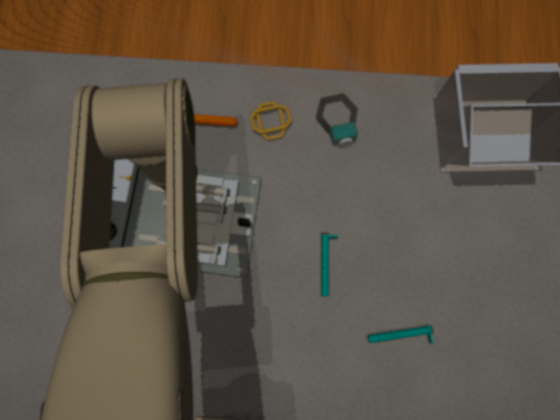

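```bash
python3 - <<'E'
from h import *
w=snapshot("wrist"); f=lambda a:((a[0]+.5)/1.4-.5,(a[1]+.5)/1.4-.5)
for t_,z in [((199,117),34),((392,114),34),((484,118),34)]:
    print(w2jig(ray(w,[f(t_)],z))+[0,69.2])
x,y=jp(0,-163); print(x,y); gdelta(x,y,110,-3.47)
E
```

```text
[[-64.24201823  96.06029389]]
[[27.59394535 97.40825297]]
[[71.53480336 95.6014888 ]]
532.3342768277842 34.498839874175445
shift [ 0.0446 -0.0243  0.1073] rot [ 0.0006 -0.0008 -0.0034] deg 0.2
```

>>> drive_tool([
  [100, 0, -0.024, 0.035, 0, 0, 0],
  [80, 0, -0.024, 0.07, 0, 0, 0],
  [80, 0, -0.024, 0.107, 0, 0, 0],
  [80, 0.02, -0.024, 0.107, 0, 0, 0],
  [80, 0.045, -0.024, 0.107, 0, 0, 0],
  [80, 0.045, -0.024, 0.107, 0, 0, 0],
  [80, 0.045, -0.024, 0.107, 0, 0, 0],
  [80, 0.045, -0.024, 0.107, 0, 0, 0],
  [80, 0.045, -0.024, 0.107, 0, 0, 0],
  [80, 0.045, -0.024, 0.107, 0, 0, 0],
])

```text
time: 38.18
tool_pos: [532.4, 35.0, 109.0]
tcp_rot: [90.8, 89.9, -2.6]
ft_force: [-0.1, -0.5, -0.7]
finger_gap: 58.5
```

```bash
python3 - <<'E'
from h import *
w=snapshot("wrist"); crop(w["frame"],0,0,560,420,1.4,"w27.png")
x,y=jp(0,-163); print(x,y); gdelta(x,y,39,-3.47)
E
```

```text
532.3342768277842 34.498839874175445
shift [ 0.0699 -0.0001  0.0004] rot [ 0.0013 -0.     -0.002 ] deg 0.1
```

View pics/w27.png

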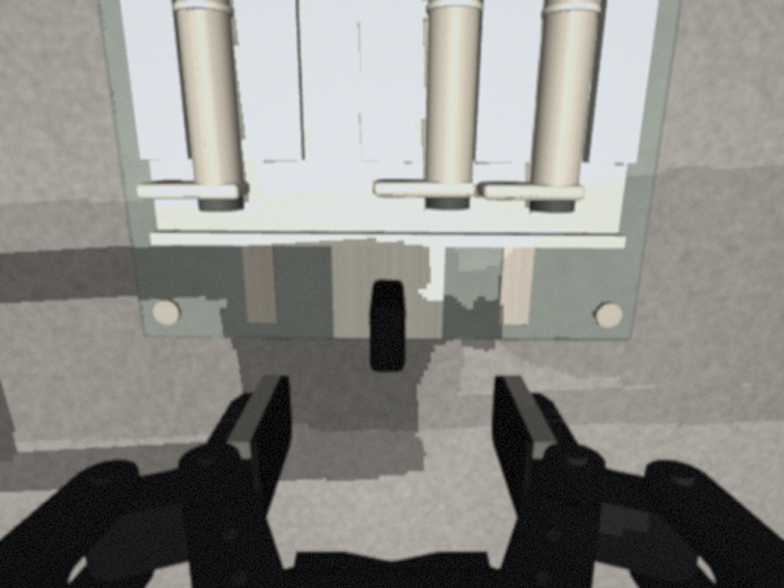

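>>> drive_tool([
  [80, 0.02, -0.001, 0, 0, 0, 0],
  [80, 0.04, -0.001, 0, 0, 0, 0],
  [80, 0.06, -0.001, 0, 0, 0, 0],
  [80, 0.069, -0.001, 0, 0, 0, 0],
  [80, 0.069, -0.001, 0, 0, 0, 0],
  [255, 0.069, -0.001, 0, 0, 0, 0],
  [255, 0.069, -0.001, 0, 0, 0, 0],
  [255, 0.069, -0.001, 0, 0, 0, 0],
  [255, 0.069, -0.001, 0, 0, 0, 0],
  [255, 0.069, -0.001, 0, 0, 0, 0],
], squeeze=30)

```text
time: 39.07
tool_pos: [530.9, 34.6, 40.3]
tcp_rot: [95.3, 90.0, 1.8]
ft_force: [-5.9, -0.0, 8.0]
finger_gap: 13.5
```

>>> drive_tool([
  [255, 0, 0, 0, 0, 0, 0],
  [255, 0, 0, -0.003, 0, 0, 0],
  [255, 0, 0, -0.006, 0, 0, 0],
  [255, 0, 0, -0.01, 0, 0, 0],
  [255, 0, 0, -0.014, 0, 0, 0],
  [255, 0, 0, -0.018, 0, 0, 0],
  [255, 0, 0, -0.022, 0, 0, 0],
  [255, 0, 0, -0.026, 0, 0, 0],
  [255, 0, 0, -0.029, 0, 0, 0],
  [255, 0, 0, -0.03, 0, 0, 0],
])

```text
time: 39.9
tool_pos: [532.8, 64.5, 40.3]
tcp_rot: [70.9, 89.9, -22.5]
ft_force: [-4.4, -2.7, 8.1]
finger_gap: 13.5
```

>>> drive_tool([
  [255, 0, 0, -0.004, 0, 0, 0],
  [255, 0, 0, -0.008, 0, 0, 0],
  [255, 0, 0, -0.012, 0, 0, 0],
  [255, 0, 0, -0.016, 0, 0, 0],
  [255, 0, 0, -0.02, 0, 0, 0],
  [255, 0, 0, -0.024, 0, 0, 0],
  [255, 0, 0, -0.028, 0, 0, 0],
  [255, 0, 0, -0.032, 0, 0, 0],
  [255, 0, 0, -0.036, 0, 0, 0],
  [255, 0, 0, -0.04, 0, 0, 0],
])

```text
time: 40.73
tool_pos: [535.5, 104.2, 40.3]
tcp_rot: [72.9, 89.9, -20.5]
ft_force: [-2.9, -4.0, 5.8]
finger_gap: 13.4
```

```bash
python3 - <<'E'
from h import *
s=sense(); print(s["tool_pos"],s["finger_gap"],s["ft_force"])
w=snapshot("wrist"); crop(w["frame"],0,0,560,420,1.4,"w28.png")
E
```

```text
[535.48187287 104.18576183  40.29068031] 13.40200072777072 [-2.89058791 -4.04815988  5.81396071]
```

View pics/w28.png

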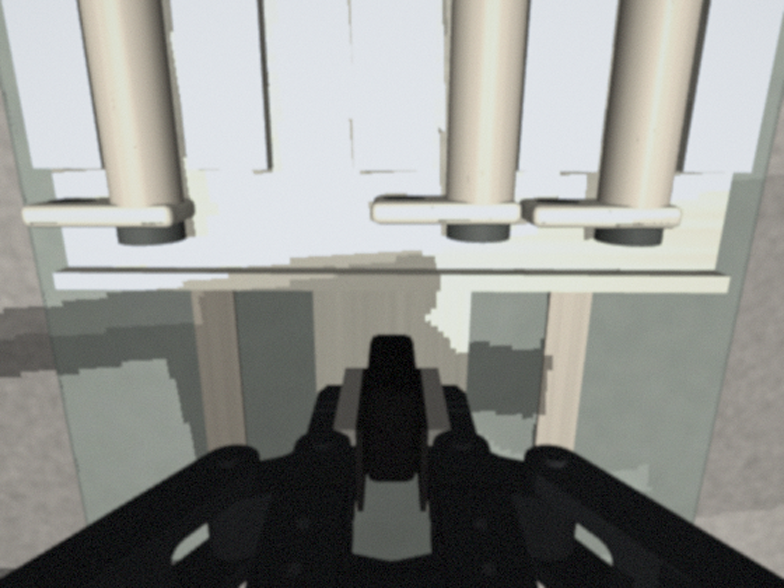

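Carriage follows with the screws still seated. Last ~11 mm slowly.

>>> drive_tool([
  [255, 0, 0, -0.002, 0, 0, 0],
  [255, 0, 0, -0.004, 0, 0, 0],
  [255, 0, 0, -0.006, 0, 0, 0],
  [255, 0, 0, -0.008, 0, 0, 0],
  [255, 0, 0, -0.009, 0, 0, 0],
  [255, 0, 0, -0.01, 0, 0, 0],
  [255, 0, 0, -0.011, 0, 0, 0],
  [255, 0, 0, -0.012, 0, 0, 0],
  [255, 0, 0, -0.012, 0, 0, 0],
  [255, 0, 0, -0.012, 0, 0, 0],
])

```text
time: 41.62
tool_pos: [536.1, 113.5, 40.3]
tcp_rot: [16.2, 89.7, -77.3]
ft_force: [-5.5, -15.8, 9.7]
finger_gap: 13.6
```

>>> drive_tool([
  [255, 0, 0, -0.001, 0, 0, 0],
  [255, 0, 0, -0.002, 0, 0, 0],
  [255, 0, 0, -0.002, 0, 0, 0],
  [255, 0, 0, -0.002, 0, 0, 0],
  [255, 0, 0, -0.002, 0, 0, 0],
  [255, 0, 0, -0.002, 0, 0, 0],
  [255, 0, 0, -0.002, 0, 0, 0],
  [255, 0, 0, -0.002, 0, 0, 0],
  [255, 0, 0, -0.002, 0, 0, 0],
  [255, 0, 0, -0.002, 0, 0, 0],
])

```text
time: 42.45
tool_pos: [536.1, 113.6, 40.3]
tcp_rot: [7.1, 89.6, -86.4]
ft_force: [-5.1, -24.5, 11.8]
finger_gap: 13.2
```

>>> drive_tool([
  [255, 0, 0, 0.003, 0, 0, 0],
  [120, 0, 0, 0.003, 0, 0, 0],
  [100, 0, 0, 0.003, 0, 0, 0],
  [100, 0, 0, 0.003, 0, 0, 0],
  [100, 0, 0, 0.003, 0, 0, 0],
  [100, -0.03, 0, 0.003, 0, 0, 0],
  [100, -0.07, 0, 0.003, 0, 0, 0],
  [100, -0.11, 0, 0.003, 0, 0, 0],
  [100, -0.15, 0, 0.003, 0, 0, 0],
  [100, -0.19, 0, 0.003, 0, 0, 0],
])

```text
time: 43.28
tool_pos: [534.8, 115.9, 230.4]
tcp_rot: [-117.5, 90.0, 149.1]
ft_force: [1.3, 0.8, 0.3]
finger_gap: 51.7
```

```bash
python3 - <<'E'
from h import *
s=sense(); print(s["tool_pos"],s["finger_gap"],s["ft_force"],s["joint_pos"].round(1))
w=snapshot("wrist"); crop(w["frame"],0,0,560,420,1.4,"w29.png")
x,y=jp(-66.7,125); print(x,y); gdelta(x,y-90,250,-3.47)
E
```

```text
[534.80285841 115.85954241 230.43376831] 51.73077647423407 [1.29955036 0.76063785 0.2568225 ] [ 6.9 -0.7 93.8  0.  86.9 10.3]
483.188024638862 326.0079064497845
shift [-0.01   -0.0624 -0.1162] rot [ 0.0013 -0.0024 -0.0125] deg 0.7
```

View pics/w29.png

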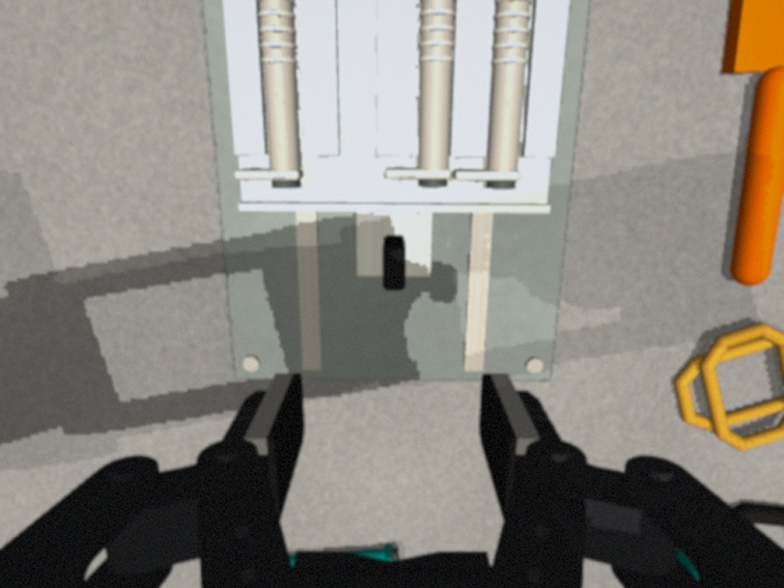

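>>> drive_tool([
  [0, 0, -0.005, -0.04, 0, 0, 0],
  [0, 0, -0.005, -0.08, 0, 0, 0],
  [0, 0, -0.005, -0.12, 0, 0, 0],
  [0, 0, -0.005, -0.13, 0, 0, 0],
  [0, 0, -0.005, -0.13, 0, 0, 0],
  [0, 0, -0.005, -0.13, 0, 0, 0],
  [0, 0, -0.005, -0.13, 0, 0, 0],
  [0, 0, -0.005, -0.13, 0, 0, 0],
  [0, 0, -0.005, -0.13, 0, 0, 0],
  [0, 0, -0.005, -0.13, 0, 0, 0],
])

```text
time: 44.17
tool_pos: [538.3, 244.5, 228.8]
tcp_rot: [84.2, 90.0, -9.4]
ft_force: [0.5, -0.6, -0.3]
finger_gap: 85.7
```

```bash
python3 - <<'E'
from h import *
s=sense(); print(s["tool_pos"],s["joint_pos"].round(1))
w=snapshot("wrist"); crop(w["frame"],0,0,560,420,1.4,"w30.png")
E
```

```text
[538.33549004 244.53192501 228.7719346 ] [19.5  6.2 86.9 -0.  86.9 23. ]
```

View pics/w30.png

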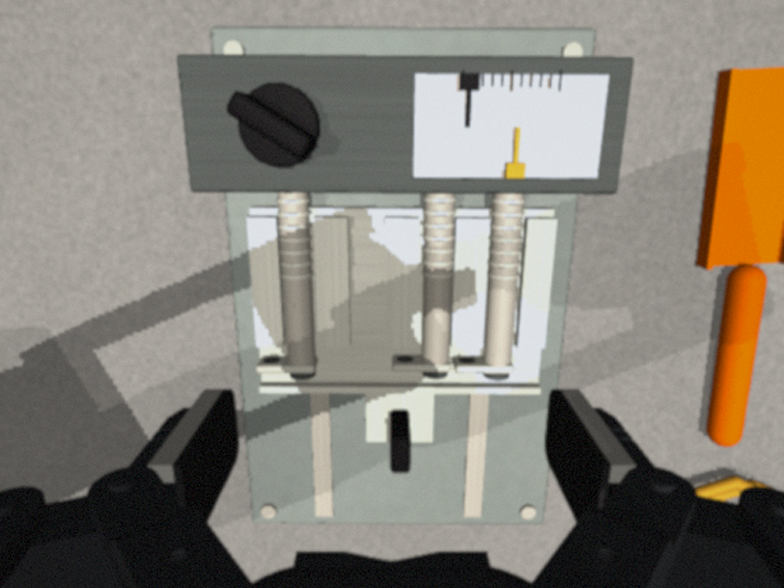

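```bash
python3 - <<'E'
from h import *
w=snapshot("wrist"); crop(w["frame"],150,45,240,125,8,"w30k.png"); crop(w["frame"],290,45,440,130,5,"w30s.png")
E
```

```text
(no output)
```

View pics/w30k.png

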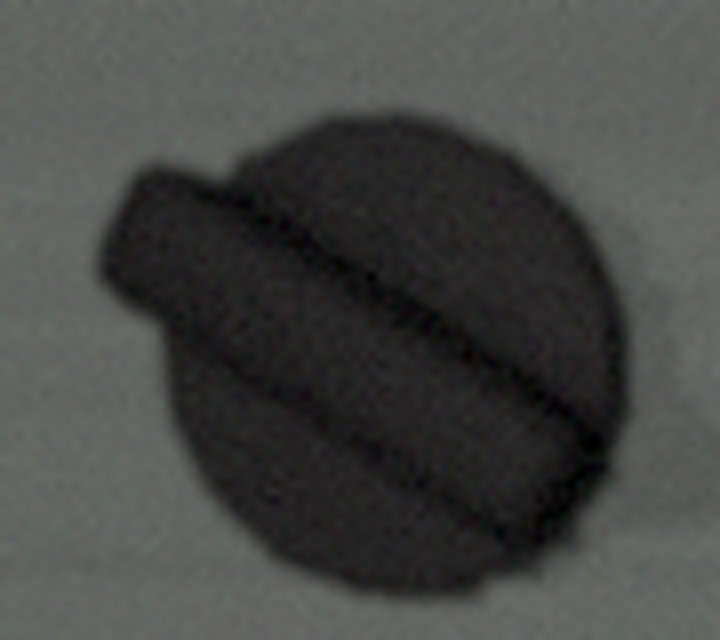

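View pics/w30s.png

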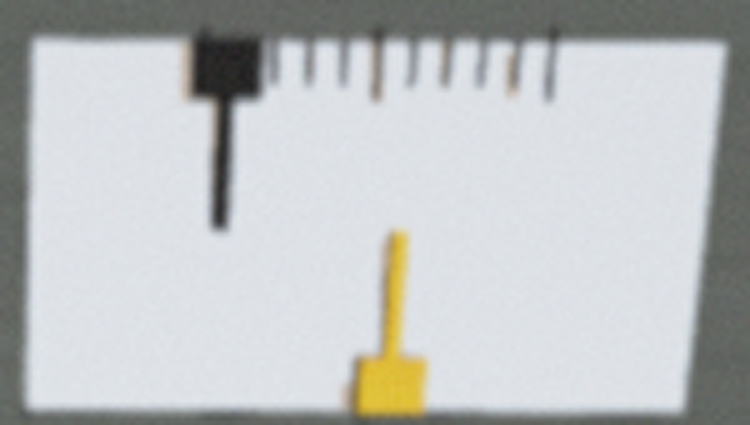

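```bash
python3 - <<'E'
from h import *
w=snapshot("wrist")
k=lambda u,v:((u+.5)/8-.5+150,(v+.5)/8-.5+45)
s=lambda u,v:((u+.5)/5-.5+290,(v+.5)/5-.5+45)
a,b,c,d=[ray(w,[k(*q)],111)[0] for q in [(150,172),(105,270),(505,540),(590,440)]]
print(a.round(1),b.round(1),c.round(1),d.round(1)); m=(a+b+c+d)/4; u=(c+d-a-b); print("centre",m.round(1),"jig",w2jig(m[None]).round(1),"len",np.linalg.norm(u/2),"ang world",np.degrees(np.arctan2(u[1],u[0])))
n,mk=[w2jig(ray(w,[s(*q)],78))[0] for q in [(220,228),(399,232)]]; print(n,mk,mk-n,"rad",(mk-n)[0]/5, np.degrees((mk-n)[0]/5))
# disc centre at z ~ 89
print("disc",w2jig(ray(w,[k(395,355)],89)).round(1))
E
```

```text
[473.2 341.6 111. ] [468.5 334.4 111. ] [498.6 311.2 111. ] [506.5 318.8 111. ]
centre [486.7 326.5 111. ] jig [[-63.2 125.7]] len 39.11374313104439 ang world -35.97256373070415
[ 34.12807809 125.49878974] [ 60.63913423 124.90028352] [26.51105615 -0.59850623] rad 5.3022112292056836 303.79432552035803
disc [[-63.2 126.3]]
```

```bash
python3 - <<'E'
from h import *
gdelta(486.7,326.5,150,54)
E
```

```text
shift [ 0.0787 -0.0564 -0.0782] rot [-1.0033e+00  0.0000e+00 -2.0000e-04] deg 57.5
```

>>> drive_tool([
  [0, 0, -0.056, -0.078, -0.12, 0, 0],
  [0, 0.01, -0.056, -0.078, -0.24, 0, 0],
  [0, 0.02, -0.056, -0.078, -0.36, 0, 0],
  [0, 0.03, -0.056, -0.078, -0.48, 0, 0],
  [0, 0.05, -0.056, -0.078, -0.6, 0, 0],
  [0, 0.06, -0.056, -0.078, -0.72, 0, 0],
  [0, 0.07, -0.056, -0.078, -0.84, 0, 0],
  [0, 0.078, -0.056, -0.078, -0.96, 0, 0],
  [0, 0.078, -0.056, -0.078, -1.003, 0, 0],
  [0, 0.078, -0.056, -0.078, -1.003, 0, 0],
])

```text
time: 45.15
tool_pos: [486.4, 326.4, 149.8]
tcp_rot: [-115.1, 89.9, -150.9]
ft_force: [0.3, 0.0, 0.1]
finger_gap: 85.5
```

```bash
python3 - <<'E'
from h import *
s=sense(); print(s["tool_pos"],s["joint_pos"].round(1))
w=snapshot("wrist"); crop(w["frame"],0,0,560,420,1.4,"w31.png")
gdelta(486.7,326.5,93,54)
E
```

```text
[486.40729235 326.37209698 149.76844039] [ 28.8   8.3  93.   -0.   78.8 -25.3]
shift [ 0.0574 -0.0001 -0.    ] rot [-0.0008 -0.0001  0.0003] deg 0.1
```

View pics/w31.png

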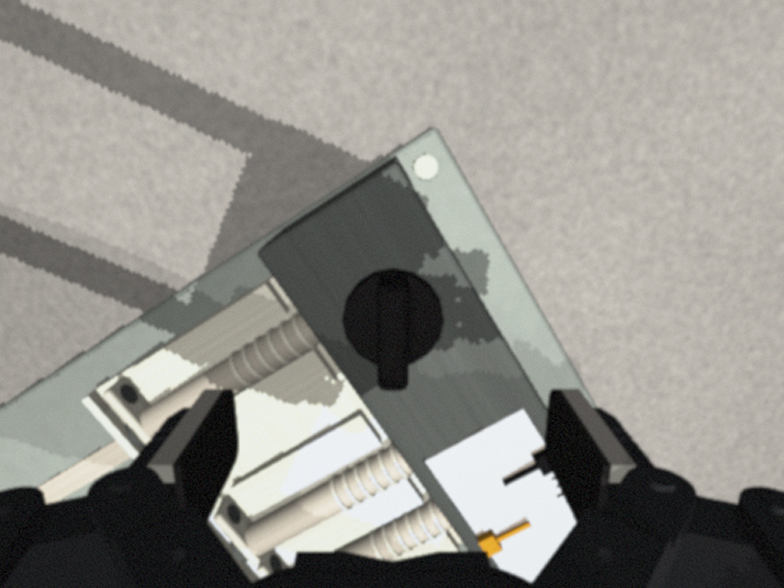

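```bash
python3 - <<'E'
from h import *
w=snapshot("wrist"); print((proj(w,[[486.7,326.5,111]])+.5)*1.4)
crop(w["frame"],230,180,330,290,6,"w31k.png")
E
```

```text
[[392.90359525 343.38096553]]
```

View pics/w31k.png

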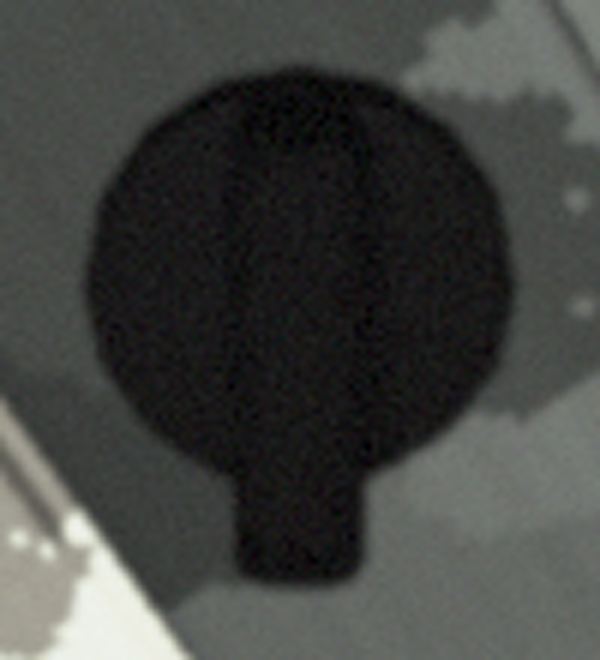

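>>> drive_tool([
  [60, 0.02, 0, -0.0015, 0, 0, 0],
  [100, 0.04, 0, -0.0015, 0, 0, 0],
  [120, 0.05, 0, -0.0015, 0, 0, 0],
  [150, 0.056, 0, -0.0015, 0, 0, 0],
  [150, 0.056, 0, -0.0015, 0, 0, 0],
  [150, 0.056, 0, -0.0015, 0, 0, 0],
  [255, 0.056, 0, -0.0015, 0, 0, 0],
  [255, 0.056, 0, -0.0015, 0, 0, 0],
  [255, 0.056, 0, -0.0015, 0, 0, 0],
  [255, 0.056, 0, -0.0015, 0, 0, 0],
], squeeze=30)

```text
time: 46.08
tool_pos: [486.0, 327.4, 96.2]
tcp_rot: [18.3, 89.9, -17.7]
ft_force: [-4.9, -4.6, 5.3]
finger_gap: 11.2
```

```bash
python3 - <<'E'
from h import *
s=sense(); print(s["tool_pos"],s["joint_pos"].round(1),s["finger_gap"],s["ft_force"],s["wrist_torque"])
w=snapshot("wrist"); crop(w["frame"],0,0,560,420,1.4,"w32.png")
E
```

```text
[486.04592443 327.41908183  96.20564149] [ 29.   11.2  95.6  -0.   73.1 -25. ] 11.215523520216985 [-4.91282952 -4.60260761  5.26315298] [-0.68306345  0.56455897  0.00970178]
```

View pics/w32.png

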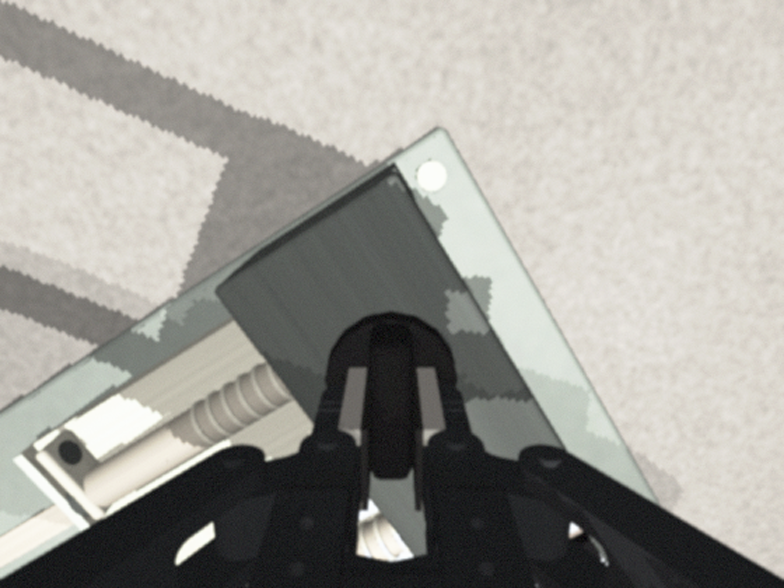

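>>> drive_tool([
  [255, 0, 0, 0, 0.1, 0, 0],
  [255, 0, 0, 0, 0.2, 0, 0],
  [255, 0, 0, 0, 0.3, 0, 0],
  [255, 0, 0, 0, 0.4, 0, 0],
  [255, 0, 0, 0, 0.5, 0, 0],
  [255, 0, 0, 0, 0.6, 0, 0],
  [255, 0, 0, 0, 0.7, 0, 0],
  [255, 0, 0, 0, 0.8, 0, 0],
  [255, 0, 0, 0, 0.9, 0, 0],
  [255, 0, 0, 0, 1.0, 0, 0],
], squeeze=30)

```text
time: 46.97
tool_pos: [485.4, 327.0, 96.2]
tcp_rot: [-21.9, 89.9, -115.4]
ft_force: [-7.9, -6.8, 8.6]
finger_gap: 11.5
```

```bash
python3 - <<'E'
from h import *
s=sense(); print(s["tool_pos"],s["joint_pos"].round(1),s["finger_gap"],s["ft_force"],s["wrist_torque"])
w=snapshot("wrist"); crop(w["frame"],0,0,560,420,1.4,"w33.png")
E
```

```text
[485.36284576 327.02021867  96.1606897 ] [29.  11.2 95.7 -0.  73.2 32.5] 11.474682099915652 [-7.85378017 -6.83325576  8.56991694] [-1.17723194  1.23685287 -0.01254516]
```

View pics/w33.png

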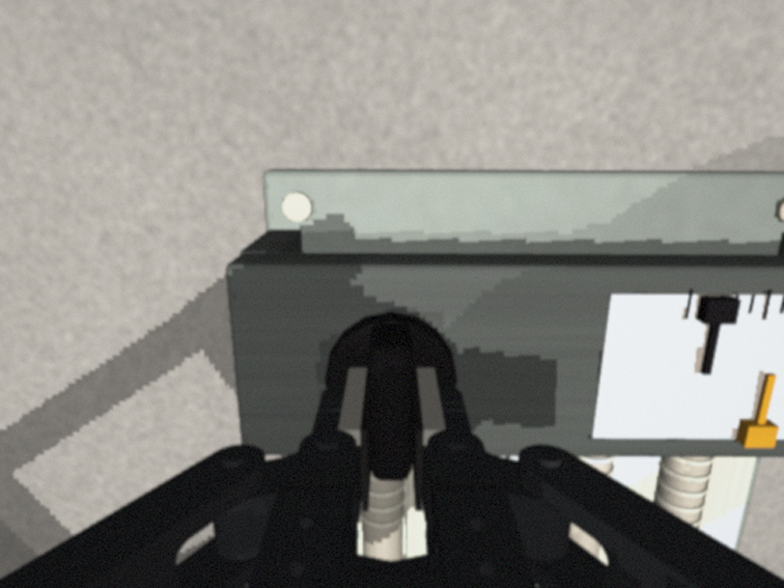

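>>> drive_tool([
  [255, 0, 0, 0, 0.1, 0, 0],
  [255, 0, 0, 0, 0.2, 0, 0],
  [255, 0, 0, 0, 0.3, 0, 0],
  [255, 0, 0, 0, 0.4, 0, 0],
  [255, 0, 0, 0, 0.5, 0, 0],
  [255, 0, 0, 0, 0.6, 0, 0],
  [255, 0, 0, 0, 0.7, 0, 0],
  [255, 0, 0, 0, 0.8, 0, 0],
  [255, 0, 0, 0, 0.9, 0, 0],
  [255, 0, 0, 0, 1.0, 0, 0],
])

```text
time: 47.85
tool_pos: [484.7, 327.3, 96.1]
tcp_rot: [-2.7, 89.9, -153.5]
ft_force: [-12.0, -5.7, 11.6]
finger_gap: 11.2
```

>>> drive_tool([
  [255, 0, 0, 0, 0.1, 0, 0],
  [255, 0, 0, 0, 0.2, 0, 0],
  [255, 0, 0, 0, 0.3, 0, 0],
  [255, 0, 0, 0, 0.4, 0, 0],
  [255, 0, 0, 0, 0.5, 0, 0],
  [255, 0, 0, 0, 0.6, 0, 0],
  [255, 0, 0, 0, 0.7, 0, 0],
  [255, 0, 0, 0, 0.8, 0, 0],
  [255, 0, 0, 0, 0.88, 0, 0],
  [255, 0, 0, 0, 0.88, 0, 0],
])

```text
time: 48.68
tool_pos: [484.5, 328.0, 96.2]
tcp_rot: [14.0, 89.9, 172.7]
ft_force: [-10.0, -2.0, 11.0]
finger_gap: 11.0
```

```bash
python3 - <<'E'
from h import *
s=sense(); print(s["tool_pos"],s["joint_pos"].round(1),s["finger_gap"],s["ft_force"],s["wrist_torque"])
w=snapshot("wrist"); crop(w["frame"],0,0,560,420,1.4,"w34.png")
E
```

```text
[484.54559373 328.02057729  96.16562269] [2.900e+01 1.120e+01 9.570e+01 1.000e-01 7.330e+01 1.403e+02] 10.95128044867532 [-9.98373938 -2.01317777 10.95823865] [-0.4973051   1.86676835 -0.04289439]
```

View pics/w34.png

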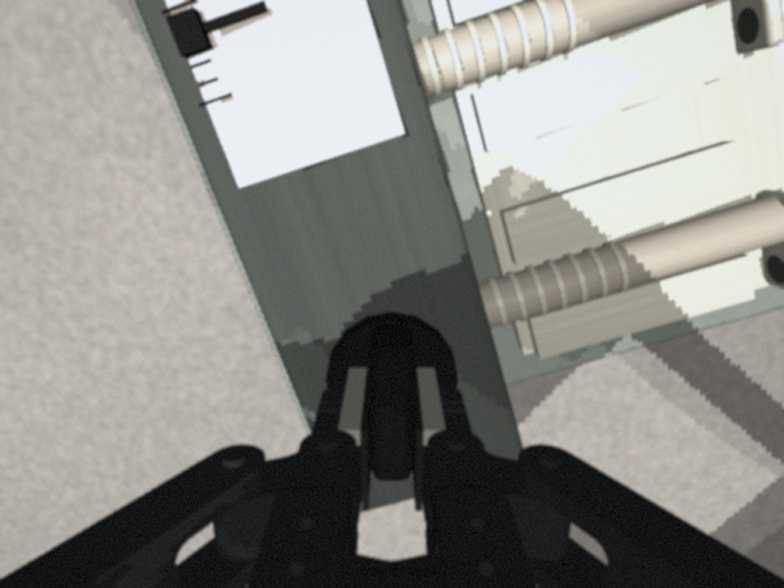

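>>> drive_tool([
  [150, 0, 0, 0, 0, 0, 0],
  [150, 0, 0, 0, 0, 0, 0],
  [150, 0, 0, 0, 0, 0, 0],
  [150, 0, 0, 0, 0, 0, 0],
  [150, -0.02, 0, 0, 0, 0, 0],
  [150, -0.04, 0, 0, 0, 0, 0],
  [150, -0.05, 0, 0, 0, 0, 0],
  [150, -0.05, 0, 0, -0.12, 0, 0],
  [150, -0.05, 0, 0, -0.24, 0, 0],
  [150, -0.05, 0, 0, -0.36, 0, 0],
])

```text
time: 49.57
tool_pos: [486.0, 327.7, 145.0]
tcp_rot: [-155.6, 89.9, 24.4]
ft_force: [-0.6, 0.9, -0.8]
finger_gap: 35.0
```

>>> drive_tool([
  [150, 0, 0, 0, -0.12, 0, 0],
  [150, 0, 0, 0, -0.24, 0, 0],
  [150, 0, 0, 0, -0.36, 0, 0],
  [150, 0, 0, 0, -0.48, 0, 0],
  [150, 0, 0, 0, -0.6, 0, 0],
  [150, 0, 0, 0, -0.72, 0, 0],
  [150, 0, 0, 0, -0.84, 0, 0],
  [150, 0, 0, 0, -0.96, 0, 0],
  [150, 0, 0, 0, -1.08, 0, 0],
  [150, 0, 0, 0, -1.2, 0, 0],
])

```text
time: 50.4
tool_pos: [485.8, 327.6, 144.5]
tcp_rot: [120.8, 90.0, 9.5]
ft_force: [0.7, 0.5, -0.1]
finger_gap: 35.1
```

>>> drive_tool([
  [150, 0, 0, 0, -0.12, 0, 0],
  [150, 0, 0, 0, -0.24, 0, 0],
  [150, 0, 0, 0, -0.36, 0, 0],
  [150, 0, 0, 0, -0.48, 0, 0],
  [150, 0, 0, 0, -0.5, 0, 0],
  [150, 0, 0, 0, -0.5, 0, 0],
  [150, 0, 0, 0, -0.5, 0, 0],
  [150, 0, 0, 0, -0.5, 0, 0],
  [150, 0, 0, 0, -0.5, 0, 0],
  [150, 0, 0, 0, -0.5, 0, 0],
])

```text
time: 51.23
tool_pos: [485.7, 327.6, 144.6]
tcp_rot: [-147.6, 90.0, 129.4]
ft_force: [-0.0, -0.2, 0.3]
finger_gap: 35.4
```

```bash
python3 - <<'E'
from h import *
s=sense(); print(s["tool_pos"],s["joint_pos"].round(1),s["finger_gap"],s["ft_force"])
w=snapshot("wrist"); crop(w["frame"],0,0,560,420,1.4,"w35.png")
E
```

```text
[485.65892638 327.640373   144.57700161] [29.   8.5 93.3  0.  78.2 22. ] 35.355043339592434 [-0.0384561  -0.21942281  0.27586573]
```

View pics/w35.png

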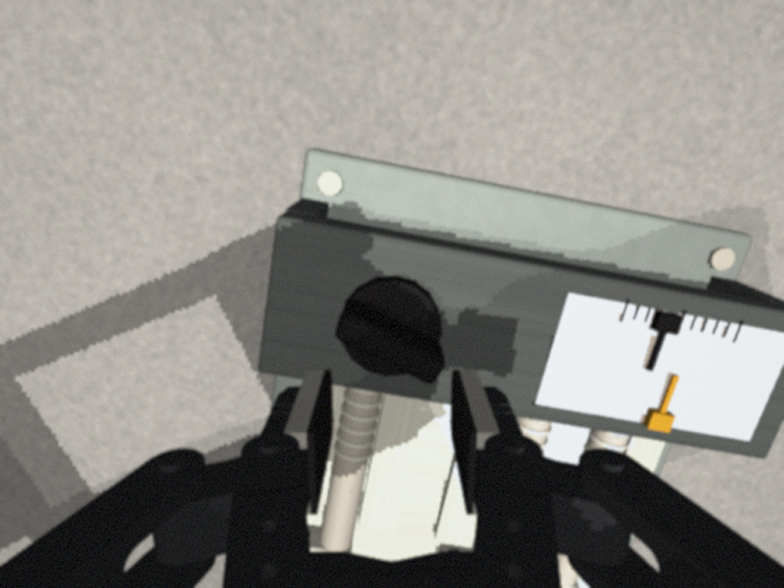

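```bash
python3 - <<'E'
from h import *
w=snapshot("wrist"); crop(w["frame"],380,190,560,340,4,"w35s.png")
E
```

>>> drive_tool([
  [150, 0, 0, 0, -0.12, 0, 0],
  [150, 0, 0, 0, -0.24, 0, 0],
  [150, 0, 0, 0, -0.36, 0, 0],
  [150, 0, 0, 0, -0.48, 0, 0],
  [150, 0, 0, 0, -0.6, 0, 0],
  [150, 0, 0, 0, -0.72, 0, 0],
  [150, 0, 0, 0, -0.84, 0, 0],
  [150, 0, 0, 0, -0.96, 0, 0],
  [150, 0, 0, 0, -1.08, 0, 0],
  [150, 0, 0, 0, -1.08, 0, 0],
])

```text
time: 52.17
tool_pos: [485.7, 327.6, 144.6]
tcp_rot: [18.5, 90.0, -2.2]
ft_force: [0.6, -0.4, 0.1]
finger_gap: 35.1
```

```bash
python3 - <<'E'
from h import *
s=sense(); print(s["tool_pos"],s["joint_pos"].round(1),s["finger_gap"],s["ft_force"])
w=snapshot("wrist"); crop(w["frame"],0,0,560,420,1.4,"w36.png"); gdelta(485.8,327.3,96,None)
E
```

```text
[485.66508972 327.64095285 144.62768504] [ 29.    8.5  93.3  -0.   78.2 -40.2] 35.10978814502064 [ 0.60291143 -0.36604062  0.14374035]
shift [ 0.0486 -0.0003  0.0003] rot [-0. -0.  0.] deg 0.0
```

View pics/w36.png

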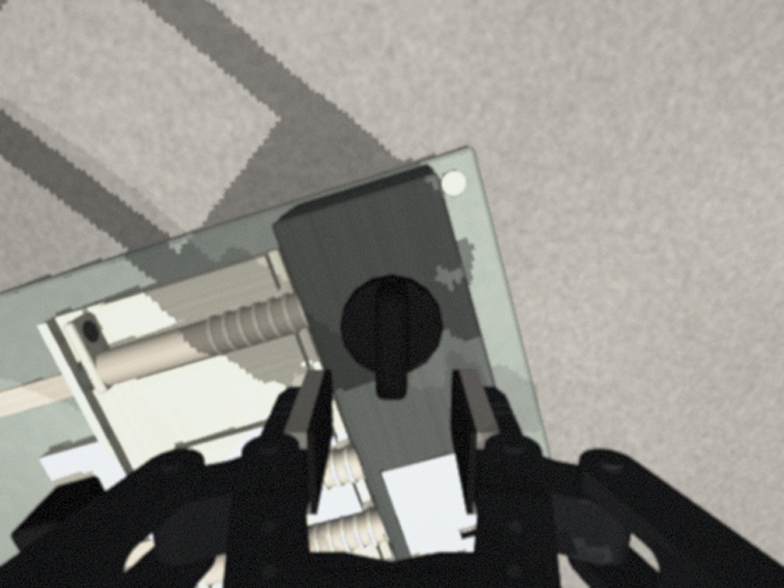

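View pics/w35s.png

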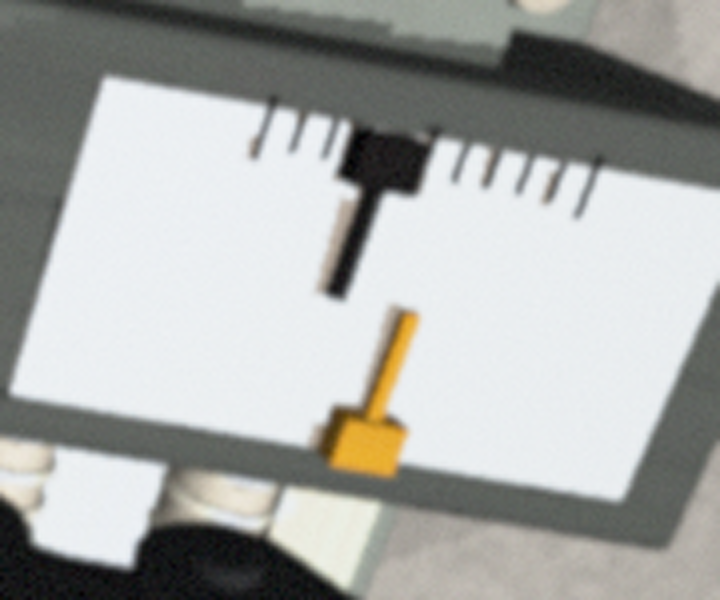

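>>> drive_tool([
  [150, 0.02, 0, 0, 0, 0, 0],
  [150, 0.04, 0, 0, 0, 0, 0],
  [150, 0.048, 0, 0, 0, 0, 0],
  [150, 0.048, 0, 0, 0, 0, 0],
  [150, 0.048, 0, 0, 0, 0, 0],
  [255, 0.048, 0, 0, 0, 0, 0],
  [255, 0.048, 0, 0, 0, 0, 0],
  [255, 0.048, 0, 0, 0, 0, 0],
  [255, 0.048, 0, 0, 0, 0, 0],
  [255, 0.048, 0, 0, 0, 0, 0],
], squeeze=30)

```text
time: 53.05
tool_pos: [486.3, 327.5, 98.3]
tcp_rot: [26.0, 89.9, 4.9]
ft_force: [-3.3, -4.8, 6.1]
finger_gap: 11.4
```

>>> drive_tool([
  [255, 0, 0, 0, 0.12, 0, 0],
  [255, 0, 0, 0, 0.24, 0, 0],
  [255, 0, 0, 0, 0.36, 0, 0],
  [255, 0, 0, 0, 0.48, 0, 0],
  [255, 0, 0, 0, 0.6, 0, 0],
  [255, 0, 0, 0, 0.72, 0, 0],
  [255, 0, 0, 0, 0.84, 0, 0],
  [255, 0, 0, 0, 0.96, 0, 0],
  [255, 0, 0, 0, 1.08, 0, 0],
  [255, 0, 0, 0, 1.2, 0, 0],
])

```text
time: 53.88
tool_pos: [485.5, 326.8, 98.3]
tcp_rot: [-17.6, 89.9, -107.8]
ft_force: [-8.2, -7.8, 11.6]
finger_gap: 11.3
```

```bash
python3 - <<'E'
from h import *
s=sense(); print(s["tool_pos"],s["joint_pos"].round(1),s["finger_gap"],s["ft_force"])
w=snapshot("wrist"); crop(w["frame"],380,180,560,330,4,"w37.png"); print(sense()["joint_pos"].round(2))
E
```

```text
[485.46153453 326.83695103  98.28518471] [29.  11.1 95.6 -0.1 73.4 29.2] 11.298076186887734 [-8.20138223 -7.75848331 11.62391987]
[ 2.897e+01  1.105e+01  9.557e+01 -6.000e-02  7.345e+01  2.975e+01]
```

View pics/w37.png

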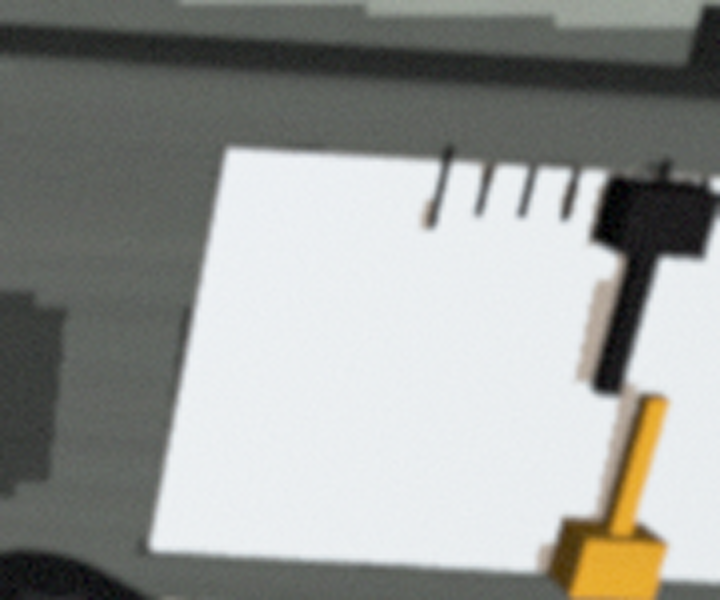

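```bash
python3 - <<'E'
from h import *
w=snapshot("wrist"); q=lambda u,v:((u+.5)/4-.5+380,(v+.5)/4-.5+180)
for z in (78,80,82):
    n,m=w2jig(ray(w,[q(607,388),q(653,400)],z)); print(z,n,m,(m-n)[0],(m-n)[0]/5)
    e=w2jig(ray(w,[q(594,388),q(620,388)],z)); print("needle width",(e[1]-e[0])[0])
    e=w2jig(ray(w,[q(640,400),q(667,400)],z)); print("mark width",(e[1]-e[0])[0])
E
```

```text
78 [ 56.27030003 123.25038521] [ 62.11744625 121.94702096] 5.847146216085456 1.1694292432170912
needle width 3.080908085050261
mark width 3.2072942072515858
80 [ 54.7532107  124.19004933] [ 60.52830659 122.90274554] 5.7750958805347 1.15501917610694
needle width 3.0429441872572482
mark width 3.167772940756258
82 [ 53.23612138 125.12971346] [ 58.93916692 123.85847012] 5.703045544983951 1.1406091089967902
needle width 3.0049802894641076
mark width 3.1282516742610653
```

>>> drive_tool([
  [255, 0, 0, 0, 0.12, 0, 0],
  [255, 0, 0, 0, 0.24, 0, 0],
  [255, 0, 0, 0, 0.36, 0, 0],
  [255, 0, 0, 0, 0.48, 0, 0],
  [255, 0, 0, 0, 0.6, 0, 0],
  [255, 0, 0, 0, 0.72, 0, 0],
  [255, 0, 0, 0, 0.84, 0, 0],
  [255, 0, 0, 0, 0.96, 0, 0],
  [255, 0, 0, 0, 1.05, 0, 0],
  [255, 0, 0, 0, 1.05, 0, 0],
])

```text
time: 54.82
tool_pos: [484.5, 327.2, 98.2]
tcp_rot: [-3.3, 89.9, -153.6]
ft_force: [-12.1, -6.4, 13.4]
finger_gap: 11.1
```

```bash
python3 - <<'E'
from h import *
s=sense(); print(s["tool_pos"],s["joint_pos"].round(1),s["finger_gap"],s["ft_force"])
w=snapshot("wrist"); crop(w["frame"],0,0,560,420,1.4,"w38.png"); print(sense()["joint_pos"].round(2))
t=snapshot("top"); crop(t["frame"],80,140,180,240,6,"t38.png"); t=snapshot("side"); crop(t["frame"],180,110,280,190,8,"s38.png")
E
```

```text
[484.51217779 327.24361615  98.23417241] [29.  11.  95.6  0.  73.5 89.4] 11.072748614168376 [-12.05521105  -6.35871229  13.3524022 ]
[2.901e+01 1.103e+01 9.558e+01 1.000e-02 7.352e+01 8.910e+01]
```

View pics/w38.png

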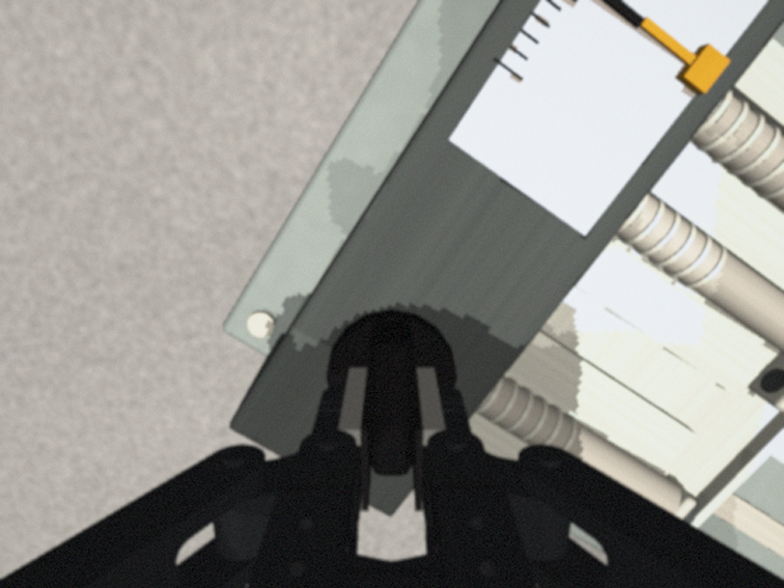

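View pics/s38.png

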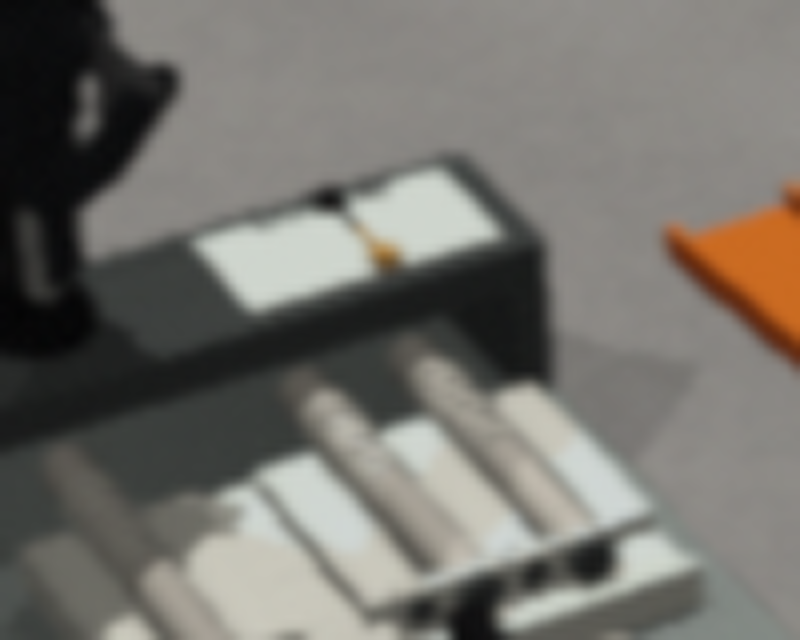

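Needle and mark look in line. Zoom on the wrist view.

```bash
python3 - <<'E'
from h import *
w=snapshot("wrist"); crop(w["frame"],420,0,530,80,7,"w38c.png")
E
```

```text
(no output)
```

View pics/w38c.png

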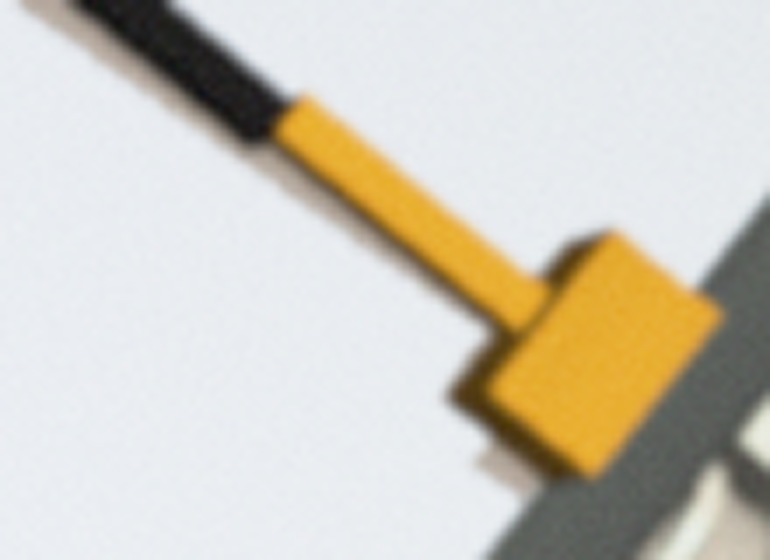

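>>> drive_tool([
  [255, 0, 0, 0, 0.05, 0, 0],
  [255, 0, 0, 0, 0.1, 0, 0],
  [255, 0, 0, 0, 0.15, 0, 0],
  [255, 0, 0, 0, 0.2, 0, 0],
  [255, 0, 0, 0, 0.22, 0, 0],
  [255, 0, 0, 0, 0.22, 0, 0],
  [255, 0, 0, 0, 0.22, 0, 0],
  [255, 0, 0, 0, 0.22, 0, 0],
  [255, 0, 0, 0, 0.22, 0, 0],
  [255, 0, 0, 0, 0.22, 0, 0],
])

```text
time: 55.85
tool_pos: [484.4, 327.4, 98.3]
tcp_rot: [1.9, 89.9, -160.7]
ft_force: [-11.8, -4.6, 13.2]
finger_gap: 10.9
```

```bash
python3 - <<'E'
from h import *
w=snapshot("wrist"); crop(w["frame"],360,0,500,80,5.5,"w39c.png"); print(sense()["joint_pos"].round(1))
E
```

```text
[ 29.   11.   95.6   0.   73.5 101.6]
```

View pics/w39c.png

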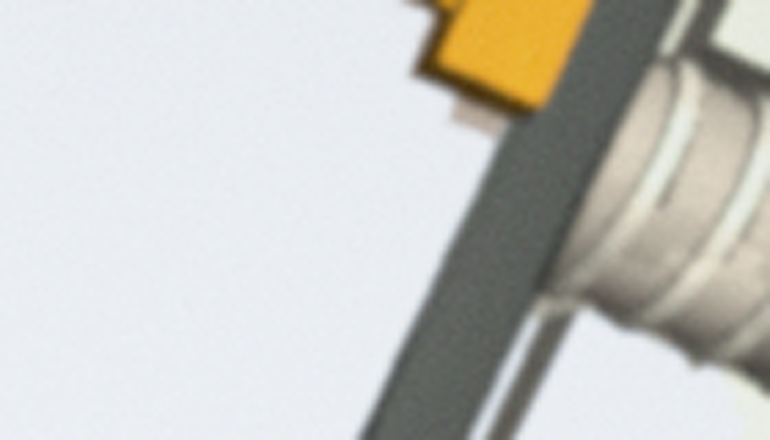

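Tips are out of view here; release, rise, turn back and look from above.

>>> drive_tool([
  [150, 0, 0, 0, 0, 0, 0],
  [150, 0, 0, 0, 0, 0, 0],
  [150, 0, 0, 0, 0, 0, 0],
  [150, 0, 0, 0, 0, 0, 0],
  [150, -0.03, 0, 0, 0, 0, 0],
  [150, -0.06, 0, 0, 0, 0, 0],
  [150, -0.09, 0, 0, -0.12, 0, 0],
  [150, -0.12, 0, 0, -0.24, 0, 0],
  [150, -0.13, 0, 0, -0.36, 0, 0],
  [150, -0.13, 0, 0, -0.48, 0, 0],
])

```text
time: 56.73
tool_pos: [487.8, 328.8, 231.7]
tcp_rot: [163.7, 89.6, 29.0]
ft_force: [0.1, 0.1, -0.5]
finger_gap: 34.7
```

```bash
python3 - <<'E'
from h import *
print(sense()["joint_pos"].round(1)); x,y=jp(48,125); gdelta(x,y-75,215,-3.47)
E
```

```text
[29.   5.2 87.6 -0.  86.7 73.7]
shift [ 0.0171  0.1376 -0.0171] rot [-0.7207 -0.0064 -0.0048] deg 41.3
```

>>> drive_tool([
  [150, 0.017, 0.137, -0.017, -0.72, 0, 0],
  [150, 0.017, 0.137, -0.017, -0.72, 0, 0],
  [150, 0.017, 0.137, -0.017, -0.72, 0, 0],
  [150, 0.017, 0.137, -0.017, -0.72, 0, 0],
  [150, 0.017, 0.137, -0.017, -0.72, 0, 0],
  [150, 0.017, 0.137, -0.017, -0.72, 0, 0],
  [150, 0.017, 0.137, -0.017, -0.72, 0, 0],
  [150, 0.017, 0.137, -0.017, -0.72, 0, 0],
  [150, 0.017, 0.137, -0.017, -0.72, 0, 0],
  [150, 0.017, 0.137, -0.017, -0.72, 0, 0],
])

```text
time: 57.57
tool_pos: [594.3, 242.9, 209.7]
tcp_rot: [107.7, 90.0, 13.8]
ft_force: [-0.4, -0.5, -0.1]
finger_gap: 34.9
```

```bash
python3 - <<'E'
from h import *
print(sense()["tool_pos"])
w=snapshot("wrist"); crop(w["frame"],0,0,560,420,1.4,"w40.png"); 
E
```

```text
[594.25815442 242.92011608 209.7499368 ]
```

View pics/w40.png

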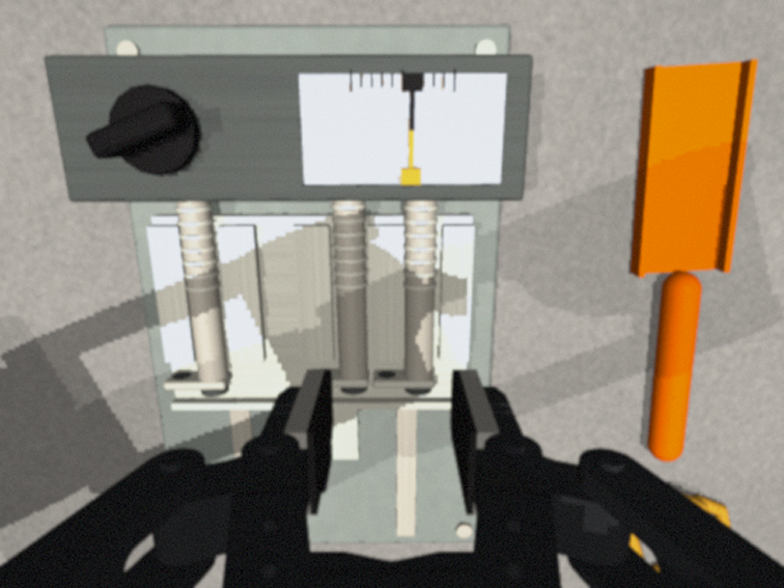

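```bash
python3 - <<'E'
from h import *
w=snapshot("wrist"); crop(w["frame"],260,40,330,140,7,"w40c.png"); 
E
```

```text
(no output)
```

View pics/w40c.png

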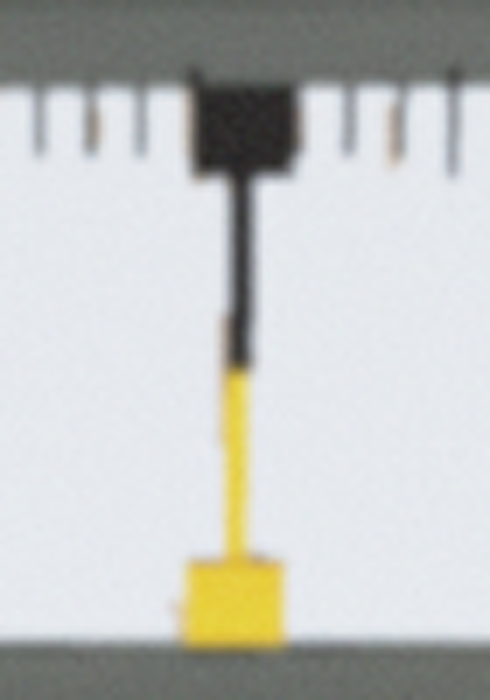

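```bash
python3 - <<'E'
from h import *
w=snapshot("wrist"); f=lambda u,v:((u+.5)/1.4-.5,(v+.5)/1.4-.5)
P=w2jig(ray(w,[f(172,407),f(260,406)],32)); print("rear wall edge (home -54)",P.round(1))
P=w2jig(ray(w,[f(158,217),f(470,217)],24)); print("front edge (home 76)",P.round(1))
H=w2jig(ray(w,[f(196,388),f(404,389)],44)); print("hanger top (expect 11+9-55=-35)",H.round(1))
t=snapshot("top"); cv2.imwrite("pics/t41.png",t["frame"]); s_=snapshot("side"); cv2.imwrite("pics/s41.png",s_["frame"])
s=sense(); print(s["ft_force"],s["time"])
E
```

```text
rear wall edge (home -54) [[-99.5 -52.2]
 [-39.8 -51.9]]
front edge (home 76) [[-94.9  75.2]
 [ 99.   73.7]]
hanger top (expect 11+9-55=-35) [[-76.6 -32.1]
 [ 57.4 -33.9]]
[-0.55618118  0.25309154 -0.23736893] 57.8167
```

View pics/s41.png

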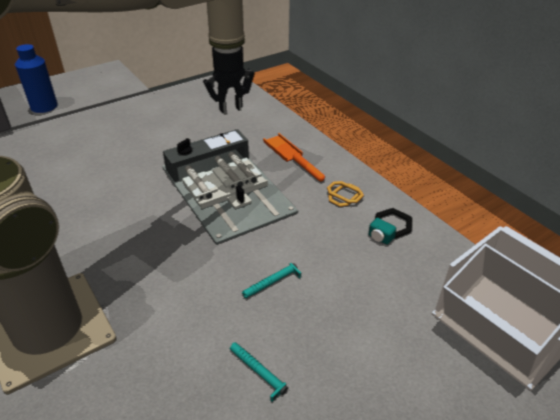

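View pics/t41.png

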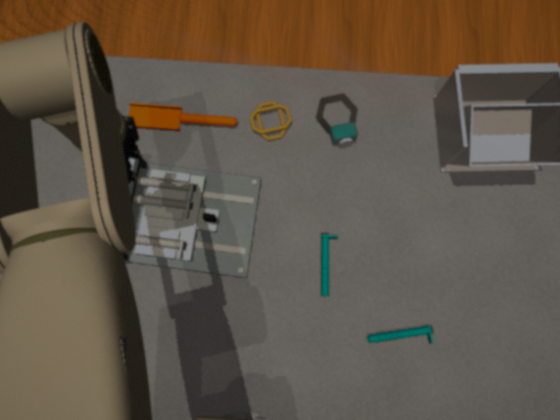

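The side view shows the jig, trowel, carabiners and headlamp where they were. The carriage is home with all three screws in their grooves.

```bash
python3 -c "
from bench import hand_in
print(hand_in())"
```

```text
the job is handed in; nothing more can be done
None
```

The job is done and handed in at about 58 s of robot time, well under the 210 s limit. The hand-in gives no verdict.

**What I did:**
- I drew the carriage back until it stopped on its loading stop, at about 21 N.
- I laid the three steel screws present in the grooves at x = +69, −69 and +23 mm. The third lay the wrong way round, so I set it down turned and gripped it again.
- I pushed the loaded carriage home until it stopped at about 25 N.
- I turned the feed knob clockwise in two grips until the needle stood on the mark.

**Last checks:**
- **Needle:** its tip is about 0.2–0.3 mm from the brass mark in the wrist image. The limit is 2 mm.
- **Carriage:** its edges measure within about 2 mm of the expected home position, which is within camera calibration.
- **Screws:** all three lie in their grooves, with hangers in the trough and teeth towards the bridge. I judged that they lie flat by eye from the images. Before the slide their tips measured about 96–97 mm from the cradle point.
- **Bystanders:** the headlamp, trowel, carabiners and turquoise look-alikes look unmoved in the side and top views.
- **Gripper:** it is clear of everything, with no contact force.

**Disagreements and contact:**
- My early estimates of how far the needle had to travel differed, from 24 to 26.5 mm. I set the final position by looking at the tips instead.
- Setting down the first screw pressed the gripper down at about 21 N, probably the fingertips on the groove ridges. I lifted 1 mm before releasing.

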